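# Put a wet lacquer sample under the curing lamp

### The job

The red sample plate on the spray stand has just been lacquered and is still wet, so neither the gripper nor the arm may touch it. Take the wide spatula by its handle, slide its blade under the plate, lift the plate off the pins and, without letting it drop, set it on the two rails of the UV curing lamp, red side up, between the side guides and just in front of the rear stops; then draw the spatula out and lay it down on the counter with its blade flat, and push the lamp's hood fully down over the plate. Leave the spray can, mug, fuse tin and roll of tape where they are.

Things in the scene. Friction and masses are not known exactly. Their poses are not given: they have to be found in the camera images.
- plate: wet sample plate: flat, 100 mm along its x, 150 mm along its y, 3 mm thick, top face red, about 0.12 kg. Origin: centre of its underside; z up through the red face. It lies level on the stand's four pins, within 4 mm and 0.05 rad of the stand's own position and direction.
- spray_stand: fixed steel foot with paper on top (height 10.5 mm), 112 (x) by 150 mm (y); origin: centre of its underside. Four rubber-capped pins, 12 mm thick, at x +-38, y +-63 mm carry the plate's underside at height 23 mm. Free for the blade: 114 mm between the pin rows, 12.5 mm below the plate, entered along +x from the -x side, which roughly faces the robot.
- spatula: loose wide steel spatula, 0.18 kg, blade flat on the counter. Origin: on the blade's underside. Blade from x -60 mm to its free edge at x +52.5 mm, 90 mm wide (y), 2.5 mm thick; at its rear (x below -52 mm) a foot 6.5 mm tall, 50 mm wide, carries the handle, which rises backwards, leaning 32 degrees from vertical: its direction is (-0.530, 0, 0.848) in this frame.
- spatula_grip (a point): middle of the spatula's wooden grip board, at (-109, 0, 86) mm in the spatula's frame, same axes. The board stands square on the end of the handle: 80 mm wide (y), 14 mm thick, 50 mm along the handle. It can be gripped only across its flat faces, which are square to (0.848, 0, 0.530): with the fingers pointing down along the handle, the tool leans 32 degrees, which also keeps it clear of the raised hood.
- curing_lamp: fixed bench UV curing lamp. Origin: on the counter below the centre of the plate's place. Grey base x -60 to +112, y +-95 mm, top at height 24 mm; open front at -x, roughly facing the robot. Columns rise behind (x over 83 mm); the hood's hinge axis runs along y at x = 94 mm, height 136 mm.
- plate_place (a point): where the centre of the plate's underside belongs, on the lamp at height 46 mm, axes as the lamp's. Two rails along x (x +-60 mm) with tops at this height, y +-57 to +-81 mm, carry the plate's ends; 114 mm are free between them, 22 mm deep. Side guides (inner faces y +-81 mm) and rear stops (faces at x +56 mm) rise 10 mm above the rails: 6 mm of play at the sides and behind.
- lamp_hood (a joint): angle of the lamp's white hood, rad: 0 = fully down (level over the plate), starts raised at 0.75 to 1.05, at most 1.15. A stiff hinge: it stays where it is left and closes with a few N on its lip. The hood is 176 mm wide, 24 mm thick (33 with ribs); raised, it hangs over the plate's place with its lip 0.25 to 0.3 m above the counter.
- hood_lip (a point): top middle of the black lip (90 mm wide, 12 mm deep, 8 mm thick) on the hood's front edge: 181 mm from the hinge axis and 8 mm above it when the hood is down. Push here to close it. Axes as the lamp's, turned with the hood.
- spray_can: bystander: standing white and green aerosol can, 52 mm in diameter, 184 mm tall; origin at the centre of its foot
- mug: bystander: white mug, 82 by 117 mm with its handle, 91 mm tall; origin at the centre of its foot
- fuse_tin: bystander: shallow round tin of fuses, 66 mm in diameter, 22 mm tall; origin at the centre of its underside
- tape_roll: bystander: roll of black tape lying flat, 58 mm in diameter, 19 mm tall; origin at the centre of its underside

How it is judged:
By the outcome, as a careful person would: the job done as asked, in the order asked, and still so for the second after the job is handed in, with the robot touching nothing.
It also fails if it takes over 72 s, if anything falls off the work surface, if the arm or the gripper's body presses on something with over 40 N, if the wrist force passes 120 N, or if a joint passes its speed limit or range.

### The arm

A 6-joint arm with a two-finger parallel gripper is mounted at the origin on a cart in front of the work surface, level with it; the furniture and walls round the work are solid. World frame = base frame: x ahead of the robot, y to its left, z up, the work surface at z = 0. Lengths are in m, angles in rad, forces in N, time in s.
With the tool pointing down it reaches from about 0.35 to 0.875 m from the base axis. Payload 4.2 kg.
Tool frame: the origin (TCP) lies at the very end of the fingers, on their centre line; the grasp point (between the pads) lies 19 mm behind it; z points along the fingers, y is the line along which they close (so a half turn about z gives the same grasp; the last joint's range is limited). The gripper opens to 87 mm and grips with 3 to 60 N. Pads are 19 mm wide; open, the fingers measure 117 mm over their backs; the gripper's body (75 mm by 190 mm) begins 51 mm behind the grasp point.
Start: joints at [-0.94, 0.385, 0.008, 0, -1.194, -0.259], TCP at [0.227, -0.582, 0.223] pointing down, gripper open.
Joint ranges: [-3.14, 3.14], [-1.21, 2.06], [-1.07, 1.41], [-3.16, 2.05], [-2.99, -0.16], [-3.1, 3.1]. Speed limits (rad/s): [2.79, 2.79, 3.14, 3.14, 3.14, 3.14].

### API

Orientations are given as a rotation vector (axis times angle).
In Python, from bench import bot gives the robot as it stands. The module is installed in compiled form; this text tells all that it offers.
- The arm moves only by the tool servo_tool, never from a script. Its argument "motion" is one flat list of numbers, 6 for each row, row after row: the shift along the tool's x, y, z in mm, then the turn, a rotation vector about the tool's x, y, z in degrees. A call has 1 to 5 rows; each row is the pose to reach, as a shift and turn from the pose commanded when the call began, along the tool's axes at that moment; what a row does not reach only later rows make up. A row lasts 1/8 s, in which the tool goes at most 62.5 mm and 10.7 degrees, less where a joint would pass 70% of its speed; a pose out of reach is approached as far as the arm can. A call with a gripper value outside its range is refused whole. "grip" is the opening, from -1 (shut) to 1 (fully open), set as the call begins (left out, the last holds). The fingers move at their own pace and stop on an object; "force" is the grip in N (left out, the last holds). Time passes only in rows, so rows that repeat a pose let the fingers close. It gives the time, the measured TCP pose, the force, the opening and the grip force at its end, in the units of the state.
- bot.observe(): the state, without advancing time (a new reading comes with each control period).
- bot.capture(name): name is "scene" or "side" or "wrist"; returns a dict with "pixels" (384x512x3 uint8, blue, green, red), "intrinsics" (3x3 intrinsics, pixels), "rvec" (rotation vector, rad) and "tvec" (3), from world to camera coordinates, as OpenCV has them; the wrist camera has in their place "mount" (4x4, takes a point from camera to tool coordinates, whose origin is the TCP and whose axes are the flange's). Camera axes: x right, y down, z forward; pixel columns grow to the right and rows downward; lengths in m; the calibration is good to about 2 mm. A picture is of the moment at which its call begins: read the wrist's pose just before it. There is no depth.
- bot.job_done(): hands the job in; it is judged then, once.
The state is a dict: "time_s": time; "joints": joint angles; "joint_velocities": joint speeds; "joint_torque": joint torques, N m; "ee_pos": TCP position; "tool_rot": TCP orientation; "ft_force": force on the tool from outside, world axes, zero at the start; "moment": the same for the moment, N m; "finger_gap": finger opening in m; "finger_force": force on a finger pad.
Only numpy, scipy, OpenCV 4.12 (cv2) and the standard library are available. Lean on these libraries where they do the work, as an engineer would, in place of code of your own. Each camera call takes 0.05 s, during which the arm holds its last target. There are 200 camera calls.

## Working session

There is one attempt and no reset: what is moved stays moved. The work goes in short steps, Python scripts to look and compute and a tool call to move; the robot and the scene stay as the last step left them, time stands still between calls to the robot, and variables do not carry over. Pictures are saved under pics/ and viewed, at most 10 in all, crops included, and the job is handed in when it is done.

Besides the shell and the picture viewer there is one more tool, called after ">>>" by a JSON object that holds its "name" and its "arguments". servo_tool: Moves the arm, as the interface text tells. Its arguments: {"type":"object","properties":{"motion":{"type":"array"},"grip":{"type":"number"},"force":{"type":"number"}},"required":["motion"]}

```bash
mkdir -p pics
python3 - <<'E'
from bench import bot
import cv2,numpy as np
print(bot.observe())
a=[]
for n in("scene","side"):
    c=bot.capture(n);cv2.imwrite(f"pics/{n}.png",c["pixels"]);np.savez(n,**{k:np.array(v) for k,v in c.items()})
    R=cv2.Rodrigues(np.array(c["rvec"]))[0];print(n,c["intrinsics"],"cam",-R.T@np.array(c["tvec"]).ravel(),R[2])
E
```

```text
{'time_s': 0.0, 'joints': array([-9.40381146e-01,  3.85513367e-01,  6.61954783e-03, -4.82896559e-04,
       -1.19400460e+00, -2.58590202e-01]), 'joint_velocities': array([-0.00136249, -0.0004481 ,  0.00270465, -0.00083087,  0.00051783,
       -0.00096   ]), 'joint_torque': array([ 1.63758115e-03, -3.90667248e+01,  1.87405550e+01,  4.21969995e+00,
        1.10513822e-02, -1.91849144e-04]), 'ee_pos': array([ 0.22685713, -0.58172213,  0.22148561]), 'tool_rot': array([ 0.58033512, -3.08701662, -0.00328373]), 'ft_force': array([ 0.13360465,  1.3125425 , -0.37250327]), 'moment': array([-0.02234973,  0.01971018,  0.0161976 ]), 'finger_force': 0.0, 'finger_gap': 0.08710901823908197}
scene [[421.49658547   0.         254.31783037]
 [  0.         421.49658547 189.63527942]
 [  0.           0.           1.        ]] cam [-0.2874463   0.58401664  1.20154217] [ 0.55295158 -0.36995774 -0.74657607]
side [[444.75354377   0.         261.32853669]
 [  0.         444.75354377 186.92306959]
 [  0.           0.           1.        ]] cam [-0.64506169  0.44676341  0.85649957] [ 0.80742145 -0.29284683 -0.51216339]
```

View pics/scene.png

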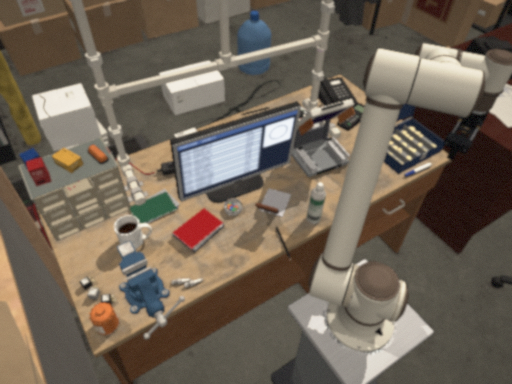

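View pics/side.png

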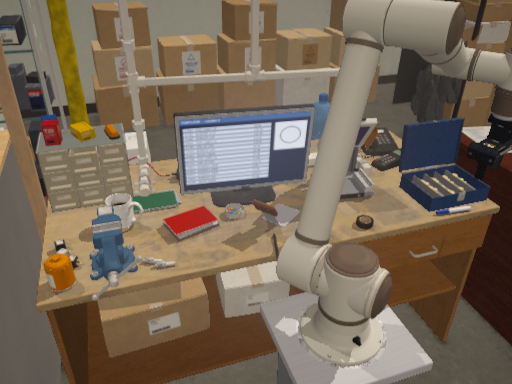

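The scene picture shows the red plate at about (198,229), the spatula at about (275,205), the lamp at about (320,155), the can at (316,200) and the fuse tin at (233,208). I'll enlarge both views.

```bash
cat > h.py <<'E'
import cv2,numpy as np
from scipy.spatial.transform import Rotation as Ro
def load(n): return dict(np.load(n+".npz"))
def cam(c):
    R=cv2.Rodrigues(c["rvec"].ravel())[0]; return R,-R.T@c["tvec"].ravel()
def ray(c,uv):
    R,o=cam(c); d=R.T@np.linalg.solve(c["intrinsics"],np.r_[uv,1.]); return o,d/np.linalg.norm(d)
def onz(c,uv,z):
    o,d=ray(c,uv); return o+d*(z-o[2])/d[2]
def tri(rays):
    A=sum(np.eye(3)-np.outer(d,d) for o,d in rays); b=sum((np.eye(3)-np.outer(d,d))@o for o,d in rays); return np.linalg.solve(A,b)
def redquad(c):
    p=c["pixels"].astype(int); m=((p[...,2]>110)&(p[...,1]<60)&(p[...,0]<70)).astype(np.uint8)
    k=max(cv2.findContours(m,0,1)[0],key=cv2.contourArea); return k
E
python3 - <<'E'
from h import *
s,t=load("scene"),load("side")
for c in(s,t):
    k=redquad(c)[:,0]; w=np.array([onz(c,q,.026)[:2] for q in k])
    r=cv2.minAreaRect((w*1000).astype(np.float32)); print(len(k),r)
a=cv2.resize(s["pixels"][120:260,160:380],None,fx=3.6,fy=3.6,interpolation=2)[:300*2]
cv2.imwrite("pics/s2.png",a[:600,:800])
b=cv2.resize(t["pixels"][110:260,150:390],None,fx=3.3,fy=3.3,interpolation=2); cv2.imwrite("pics/t2.png",b[:600,:800])
E
```

```text
96 ((540.2725830078125, 263.3618469238281), (89.28251647949219, 143.23739624023438), 15.086373329162598)
104 ((541.3348999023438, 259.1219787597656), (90.23871612548828, 143.00299072265625), 14.893511772155762)
```

View pics/s2.png

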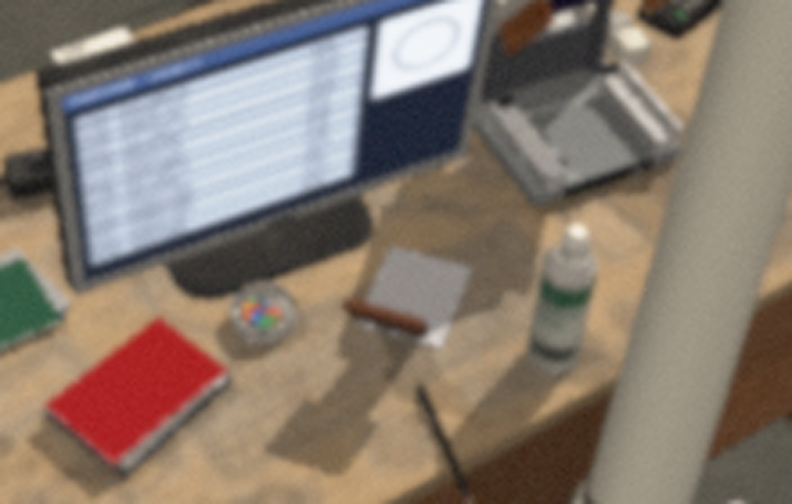

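View pics/t2.png

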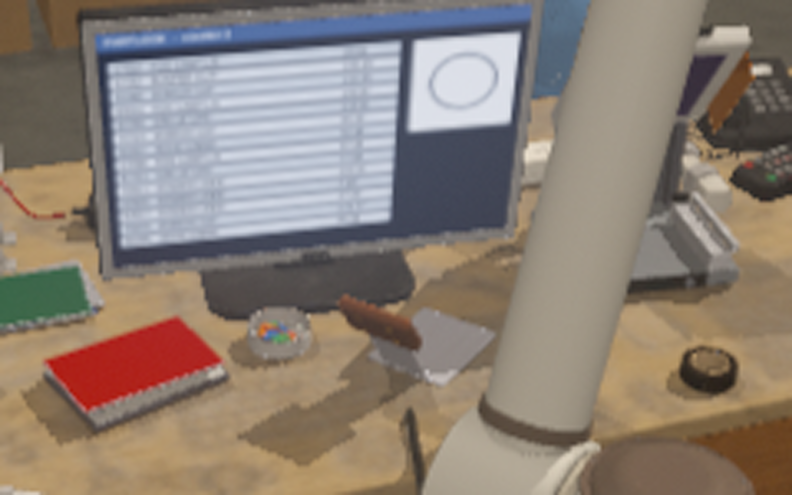

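The crops show the spatula's blade corners in the scene crop at (400,248), (470,265) and (440,345), and its grip board between (347,305) and (425,327). The lamp's open front runs from (540,200) to (685,150), and the hood is up. The tape is at (709,369) in the side crop.

Run:
```python
from h import *
np.set_printoptions(precision=3,suppress=True)
s,t=load("scene"),load("side")
S=lambda u,v:np.array([160+u/3.6,120+v/3.6]); T=lambda u,v:np.array([150+u/3.3,110+v/3.3])
for n,z,q in[("free edge L",.0025,(400,248)),("free edge R",.0025,(470,265)),("rear R",.0025,(440,345)),("lamp frontL top",.024,(540,195)),("lamp frontR",.024,(685,150)),("lamp left back",.024,(478,112)),("can foot",0,(555,368)),("tin",.022,(262,312)),("monitor base",0,(195,290)),("mon base R",0,(365,245))]: print(n,onz(s,S(*q),z))
for n,z,q in[("free edge L",.0025,(428,310)),("free edge R",.0025,(494,333)),("rear R",.0025,(440,382)),("lamp frontR",.024,(738,275)),("tape",.019,(709,369))]: print(n,onz(t,T(*q),z))
print("gripL",tri([ray(s,S(350,303)),ray(t,T(342,303))]),"gripR",tri([ray(s,S(425,325)),ray(t,T(420,340))]))
print("monitor BR",tri([ray(s,S(465,150)),ray(t,T(512,235))]),"monitor BL",tri([ray(s,S(75,285)),ray(t,T(105,272))]))
```

```text
free edge L [ 0.57  -0.067  0.002]
free edge R [ 0.511 -0.116  0.002]
rear R [ 0.441 -0.027  0.002]
lamp frontL top [ 0.538 -0.226  0.024]
lamp frontR [ 0.508 -0.406  0.024]
lamp left back [ 0.679 -0.247  0.024]
can foot [ 0.358 -0.109  0.   ]
tin [0.558 0.11  0.022]
monitor base [0.636 0.145 0.   ]
mon base R [ 0.595 -0.039  0.   ]
free edge L [ 0.571 -0.065  0.002]
free edge R [ 0.509 -0.114  0.002]
rear R [ 0.445 -0.028  0.002]
lamp frontR [ 0.502 -0.4    0.024]
tape [ 0.362 -0.281  0.019]
gripL [0.466 0.068 0.102] gripR [0.427 0.004 0.07 ]
monitor BR [ 0.616 -0.18   0.051] monitor BL [0.658 0.263 0.059]
```

```bash
cat >> h.py <<'E'
from bench import bot
np.set_printoptions(precision=4,suppress=True,linewidth=150)
def spat(o,yaw,back=0):
    "tool pose (pos,R) holding the spatula with origin o, yaw deg; back = retreat along handle"
    Z=Ro.from_euler('z',yaw,degrees=True).as_matrix()
    Rt=Z@np.array([[0,-.848,.530],[-1,0,0],[0,-.530,-.848]])
    p=np.array(o)+Z@np.array([-.109,0,.086])+Rt[:,2]*(.019-back); return p,Rt
def rel(p,Rt,st=None):
    st=st or bot.observe(); R0=Ro.from_rotvec(st["tool_rot"]).as_matrix()
    return np.r_[R0.T@(p-st["ee_pos"])*1000,np.degrees(Ro.from_matrix(R0.T@Rt).as_rotvec())].round(1)
def wrist(name):
    st=bot.observe(); c=bot.capture("wrist"); M=np.eye(4); M[:3,:3]=Ro.from_rotvec(st["tool_rot"]).as_matrix(); M[:3,3]=st["ee_pos"]
    W=np.linalg.inv(M@np.array(c["mount"])); cv2.imwrite(f"pics/{name}.png",c["pixels"])
    d=dict(pixels=c["pixels"],intrinsics=np.array(c["intrinsics"]),rvec=cv2.Rodrigues(W[:3,:3])[0],tvec=W[:3,3]); np.savez(name,**d); return d
E
python3 - <<'E'
from h import *
print(np.array(bot.capture("wrist")["mount"]))
p,R=spat([.51,-.05,.0],-51,.17); print(p,rel(p+[0,0,.1],R))
E
```

```text
[[-0.001  -0.9612 -0.276   0.0758]
 [ 1.     -0.0009 -0.0004  0.0003]
 [ 0.0001 -0.276   0.9612 -0.1622]
 [ 0.      0.      0.      1.    ]]
[0.391  0.0969 0.214 ] [-399.5  573.   -91.4   31.8   -4.9  -17.2]
```

>>> {"name": "servo_tool", "arguments": {"motion": [-35,45,-100,0,0,0,-70,90,-120,0,0,0,-105,140,-120,0,0,0,-140,190,-120,0,0,0,-175,240,-120,0,0,0]}}

```text
time_s: 0.78
ee_pos: [0.2953, -0.3248, 0.3417]
tool_rot: [-0.579, 3.087, -0.001]
ft_force: [1.0, 0.2, -0.1]
finger_gap: 0.0871
finger_force: 0.0
```

>>> {"name": "servo_tool", "arguments": {"motion": [-35,50,0,6,-1,-4,-70,100,0,12,-2,-7,-105,150,0,18,-3,-10,-140,200,0,25,-4,-14,-180,250,0,30,-5,-17]}}

```text
time_s: 1.4
ee_pos: [0.362, -0.0623, 0.3416]
tool_rot: [-0.945, 2.716, -0.718]
ft_force: [1.1, -0.1, 0.1]
finger_gap: 0.0871
finger_force: 0.0
```

Run:
```python
from h import *
print(bot.observe()["ee_pos"],bot.observe()["joints"])
p,R=spat([.51,-.05,.0],-51,.17); print(rel(p+[0,0,.04],R))
```

```text
[ 0.362  -0.0623  0.3416] [ 0.7319 -0.3369 -0.7342  0.5501 -1.2503 -1.8311]
[-121.1  136.5   24.     2.2    0.2   -0.7]
```

>>> {"name": "servo_tool", "arguments": {"motion": [-40,45,8,2,0,-1,-80,90,16,2,0,-1,-120,136,24,2,0,-1,-120,136,24,2,0,-1]}}

```text
time_s: 1.9
ee_pos: [0.3908, 0.097, 0.2515]
tool_rot: [-0.97, 2.696, -0.769]
ft_force: [-0.3, -1.3, -0.4]
finger_gap: 0.0868
finger_force: 0.0
```

Run:
```python
from h import *
print(bot.observe()["ee_pos"],bot.observe()["joints"])
p,R=spat([.51,-.05,.0],-51,.17); print(rel(p,R)); wrist("w1")
```

```text
[0.3908 0.097  0.2515] [ 1.0294 -0.0601 -0.7777  0.573  -1.1359 -2.231 ]
[-0.5 19.5 32.   0.3 -0.3  0.6]
```

View pics/w1.png

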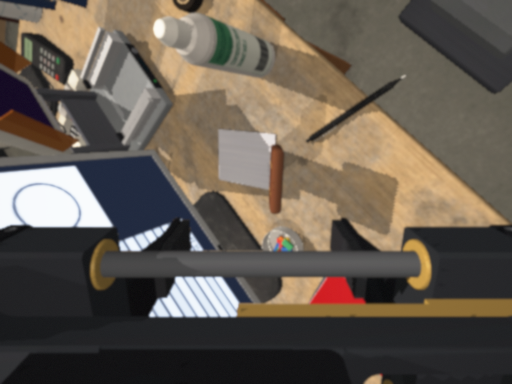

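The wrist view shows the blade's free edge from (218,130) to (221,184) and the grip board end-on from (276,145) to (275,213). The can, pen and lamp are at the upper part of the picture.

Run:
```python
from h import *
c=load("w1"); p=c["pixels"].astype(int)
h=cv2.cvtColor(c["pixels"],cv2.COLOR_BGR2HSV)
m=((h[...,0]<12)&(h[...,1]>120)&(h[...,2]>40)&(h[...,2]<190)).astype(np.uint8); m[:,:260]=0;m[:,300:]=0;m[:130]=0;m[220:]=0
k=max(cv2.findContours(m,0,1)[0],key=cv2.contourArea); r=cv2.minAreaRect(k); print("board",r)
bp=cv2.boxPoints(r); i=np.argsort(bp[:,1]); e1=bp[i[:2]].mean(0); e2=bp[i[2:]].mean(0)
a,b=onz(c,e1,.1),onz(c,e2,.1); print(a,b,np.linalg.norm(a-b),"x yaw",np.degrees(np.arctan2(*(b-a)[1::-1]))-90,(a+b)/2)
g=((h[...,1]<40)&(h[...,2]>110)).astype(np.uint8); g[:,:205]=0;g[:,290:]=0;g[:120]=0;g[200:]=0
k=max(cv2.findContours(g,0,1)[0],key=cv2.contourArea);print("blade",cv2.minAreaRect(k)); 
w=np.array([onz(c,q,.0025)[:2]*1000 for q in k[:,0]]).astype(np.float32); r=cv2.minAreaRect(w);print(r);
for q in((218,130),(221,184),(275,132)): print(onz(c,q,.0025))
```

```text
board ((275.87347412109375, 179.03639221191406), (11.406768798828125, 66.19255828857422), 2.38594388961792)
[0.4089 0.0207 0.1   ] [0.473  0.0708 0.1   ] 0.08133314294813186 x yaw -51.9812279432315 [0.4409 0.0457 0.1   ]
blade ((244.44387817382812, 158.43223571777344), (57.96457290649414, 55.599945068359375), 5.355824947357178)
((510.7071533203125, -43.465858459472656), (90.98453521728516, 113.4500732421875), 37.33561325073242)
[ 0.5114 -0.1138  0.0025]
[ 0.5839 -0.0508  0.0025]
[ 0.4391 -0.028   0.0025]
```

Run:
```python
from h import *
for b in(.07,0):
    p,R=spat([.513,-.046,.0],-52.3,b); print(p,rel(p,R))
```

```text
[0.4298 0.0616 0.1292] [-10.   21.1 131.6   0.4   0.4   1.6]
[0.4525 0.0323 0.0699] [ -9.4  20.6 201.6   0.4   0.4   1.6]
```

>>> {"name": "servo_tool", "arguments": {"motion": [-10,21,30,0.4,0.4,1.6,-10,21,75,0.4,0.4,1.6,-9.6,20.8,120,0.4,0.4,1.6,-9.4,20.6,160,0.4,0.4,1.6,-9.4,20.6,185,0.4,0.4,1.6]}}

```text
time_s: 2.58
ee_pos: [0.4499, 0.0385, 0.0868]
tool_rot: [-0.916, 2.71, -0.773]
ft_force: [5.4, -0.3, 3.7]
finger_gap: 0.0869
finger_force: 0.0
```

>>> {"name": "servo_tool", "arguments": {"motion": [0,0,14,0,0,0,0,0,16.6,0,0,0,0,0,16.6,0,0,0]}}

```text
time_s: 2.95
ee_pos: [0.4589, 0.035, 0.0765]
tool_rot: [-0.917, 2.713, -0.773]
ft_force: [0.5, -0.2, -0.1]
finger_gap: 0.0872
finger_force: 0.0
```

Run:
```python
from h import *
p,R=spat([.513,-.046,.0],-52.3,0); print(rel(p,R),bot.observe()["ft_force"],bot.observe()["joints"]); wrist("w2")
```

```text
[ 6.8  4.9  4.7  0.2 -0.2 -0.3] [ 0.464  -0.2184 -0.1273] [ 0.5389  0.252  -1.0685  1.285  -0.5771 -2.6719]
```

View pics/w2.png

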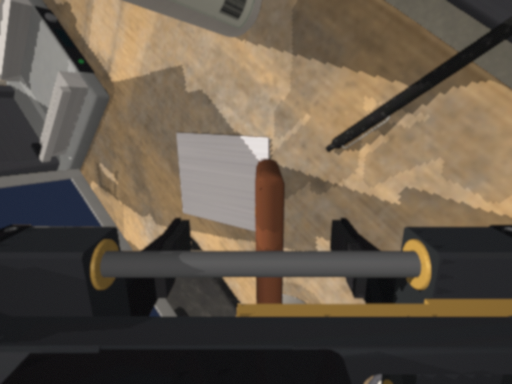

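The view shows the fingers straddling the brown grip board around (268,230). Joint 3 is at its limit here, so I'll fit the kinematics from the logged poses to judge reach before gripping.

```bash
cat > kin.py <<'E'
from h import *
from scipy.optimize import least_squares
import itertools,json,os
o=bot.observe()
D=[([-.9404,.3855,.0066,-.0005,-1.194,-.2586],[.22686,-.58172,.22149],[.5803,-3.0870,-.0033]),
([.7319,-.3369,-.7342,.5501,-1.2503,-1.8311],[.362,-.0623,.3416],[-.945,2.716,-.718]),
([1.0294,-.0601,-.7777,.573,-1.1359,-2.231],[.3908,.097,.2515],[-.97,2.696,-.769]),
([.5389,.252,-1.0685,1.285,-.5771,-2.6719],[.4589,.035,.0765],[-.917,2.713,-.773])]
if os.path.exists("more.json"): D+=json.load(open("more.json"))
def fk(q,x,s):
    # x: shoulder a,h ; elbow ex,ez ; j4 axis height/y/tilt ; j5 point x,y(z rel) ; flange rel xyz ; Rm(3)
    a,h,ex,ez,t4,fx,fy,fz,t6,dx,dy,dz,r0,r1,r2=x
    ax=[[0,0,1],[0,1,0],[0,s[0],0],[s[1]*np.cos(t4),0,-s[1]*np.sin(t4)],[0,-1,0],[s[2]*np.cos(t6),0,-s[2]*np.sin(t6)]]
    tr=[[a,0,h],[ex,0,ez],[fx,fy,fz],[0,0,0],[dx,dy,dz],[0,0,0]]
    T=np.zeros(3);R=np.eye(3)
    # joint1 at origin, then joint2 after tr0, j3 after tr1, j4 at wrist centre tr2, (j5 offset folded) , j6, tool
    seq=[(0,tr[0]),(1,tr[1]),(2,tr[2]),(3,[0,0,x[15] if len(x)>15 else 0]),(4,tr[4]),(5,[0,0,0])]
    for i,t in seq:
        R=R@Ro.from_rotvec(np.array(ax[i])*q[i]).as_matrix(); T=T+R@np.array(t)
    return T,R@Ro.from_rotvec([r0,r1,r2]).as_matrix()
def fit():
    best=None
    for s in itertools.product([1,-1],repeat=3):
        def f(x):
            e=[]
            for q,p,r in D:
                T,R=fk(q,x,s); e+=list((T-p)*5)+list(Ro.from_matrix(Ro.from_rotvec(r).as_matrix().T@R).as_rotvec())
            return np.r_[e,(x[:13]-x0[:13])*.003, (x[15:]-x0[15:])*.003]
        for yy in(1,-1):
            rm=Ro.from_matrix(np.array([[0,0,1],[0,yy,0],[-yy,0,0]]).astype(float))
            for rz in (0,90,180,270):
                x0=np.r_[.0,.3,0,.44,0,.45,0,.05,0,.3,0,0,(rm*Ro.from_euler('z',rz,degrees=True)).as_rotvec(),0]
                r=least_squares(f,x0,max_nfev=60)
                if best is None or r.cost<best[0]: best=(r.cost,r.x,s)
    return best
E
python3 - <<'E'
from kin import *
b=fit(); print(b)
for q,p,r in D: T,R=fk(q,b[1],b[2]); print((T-p)*1000)
np.savez("kin",x=b[1],s=b[2])
E
```

```text
Traceback (most recent call last):
  File "kin.py", line 33, in fit
    r=least_squares(f,x0,max_nfev=60)
  File "kin.py", line 27, in f
    T,R=fk(q,x,s); e+=list((T-p)*5)+list(Ro.from_matrix(Ro.from_rotvec(r).as_matrix().T@R).as_rotvec())
        ~~^^^^^^^
  File "kin.py", line 12, in fk
    a,h,ex,ez,t4,fx,fy,fz,t6,dx,dy,dz,r0,r1,r2=x
    ^^^^^^^^^^^^^^^^^^^^^^^^^^^^^^^^^^^^^^^^^^
ValueError: too many values to unpack (expected 15)
```

```bash
sed -i 's/r0,r1,r2=x$/r0,r1,r2=x[:15]/' kin.py; timeout 300 python3 - <<'E'
from kin import *
b=fit(); print(b)
for q,p,r in D: T,R=fk(q,b[1],b[2]); print((T-p)*1000)
np.savez("kin",x=b[1],s=b[2])
E
```

```text
(np.float64(5.125961496120993e-07), array([-0.0002,  0.1606, -0.0001,  0.5649, -0.0005,  0.4221,  0.0002,  0.0001, -0.0002,  0.3063, -0.16  ,  0.0001, -1.2093,  1.209 , -1.2094,
       -0.0002]), (-1, -1, -1))
[ 0.0012  0.0015 -0.0001]
[-0.0105  0.0085 -0.0003]
[ 0.0164 -0.005  -0.    ]
[-0.002   0.0005  0.0005]
```

```bash
cat > ik.py <<'E'
from kin import *
K=np.load("kin.npz"); lo=np.array([-3.14,-1.21,-1.07,-3.16,-2.99,-3.1]); hi=np.array([3.14,2.06,1.41,2.05,-.16,3.1])
def ik(p,R,q0=None,n=14):
    rng=np.random.default_rng(0); out=[]
    for i in range(n if q0 is None else 1):
        x=rng.uniform(lo,hi) if q0 is None else np.clip(q0,lo+1e-3,hi-1e-3)
        f=lambda q:np.r_[(lambda T,Q:np.r_[(T-p)*4,Ro.from_matrix(R.T@Q).as_rotvec()])(*fk(q,K["x"],K["s"]))]
        r=least_squares(f,x,bounds=(lo,hi),max_nfev=80); out.append((np.linalg.norm((fk(r.x,K["x"],K["s"])[0]-p)*1000),np.degrees(np.linalg.norm(f(r.x)[3:])),r.x))
    out.sort(key=lambda t:t[0]+t[1]*3); u=[]
    for t in out:
        if all(np.abs(t[2]-v[2]).max()>.05 for v in u): u.append(t)
    return u[:3]
E
timeout 500 python3 - <<'E'
from ik import *
F=np.diag([-1,-1,1])
for nm,o,y in[("spat",[.513,-.046,0],-52.3),("stand",[.541,.261,.0135],15),("standlift",[.541,.261,.04],15),("pre",[.541-.116,.261-.031,.0135],15),("lamp",[.582,-.326,.046],-9)]:
  for dep,dy in((0,0),(.015,0),(.015,.02)):
   for fl in(0,1):
    p,R=spat(o,y,-dep); p=p-R[:,0]*dy
    print(nm,dep,dy,fl,*[(round(t[0],1),round(t[1],1),t[2].round(2)) for t in ik(p,R@F if fl else R,n=6)[:2]])
E
```

```text
spat 0 0 0 (np.float64(3.4), np.float64(1.1), array([ 0.55,  0.26, -1.07,  1.27, -0.58, -2.66])) (np.float64(24.0), np.float64(16.8), array([-0.34,  0.18, -1.02, -3.16, -0.16,  2.67]))
spat 0 0 1 (np.float64(3.4), np.float64(1.1), array([ 0.55,  0.26, -1.07,  1.27, -0.58,  0.48])) (np.float64(24.0), np.float64(16.8), array([-0.34,  0.18, -1.02, -3.16, -0.16, -0.47]))
spat 0.015 0 0 (np.float64(5.3), np.float64(1.7), array([ 0.5 ,  0.29, -1.07,  1.34, -0.56, -2.7 ])) (np.float64(21.8), np.float64(16.4), array([-0.35,  0.21, -1.  , -3.16, -0.16,  2.67]))
spat 0.015 0 1 (np.float64(5.3), np.float64(1.7), array([ 0.5 ,  0.29, -1.07,  1.34, -0.56,  0.45])) (np.float64(21.8), np.float64(16.4), array([-0.35,  0.21, -1.  , -3.16, -0.16, -0.47]))
spat 0.015 0.02 0 (np.float64(0.0), np.float64(0.0), array([ 0.47,  0.31, -1.07,  1.43, -0.55, -2.76])) (np.float64(23.0), np.float64(17.5), array([-0.31,  0.24, -0.97, -3.16, -0.16,  2.64]))
spat 0.015 0.02 1 (np.float64(0.0), np.float64(0.0), array([ 0.47,  0.31, -1.07,  1.43, -0.55,  0.38])) (np.float64(23.0), np.float64(17.5), array([-0.31,  0.24
[... 3878 characters left out ...]
.37,  0.28, -0.49, -0.43, -0.28,  0.6 ])) (np.float64(294.0), np.float64(48.7), array([ 2.76, -1.21,  1.41, -3.16, -2.39,  0.23]))
lamp 0.015 0 1 (np.float64(0.0), np.float64(0.0), array([-0.37,  0.28, -0.49, -0.43, -0.28, -2.55])) (np.float64(9.6), np.float64(6.0), array([-0.27,  0.26, -0.66,  0.11, -0.16,  3.1 ]))
lamp 0.015 0.02 0 (np.float64(0.0), np.float64(0.0), array([-0.32,  0.27, -0.53, -0.37, -0.24,  0.5 ])) (np.float64(235.0), np.float64(37.5), array([ 2.46, -1.21, -1.07, -0.35, -2.65,  3.1 ]))
lamp 0.015 0.02 1 (np.float64(0.0), np.float64(0.0), array([-0.32,  0.27, -0.53, -0.37, -0.24, -2.65])) (np.float64(8.8), np.float64(5.1), array([-0.24,  0.25, -0.67,  0.09, -0.16,  3.1 ]))
```

Joint 5 or joint 3 limits bind at the stand with the tool exactly along the handle. The grip may also be turned about the board's normal, so I'll scan that angle.

```bash
cat >> ik.py <<'E'
def grip(o,yaw,g,dep,dy,back=0):
    p,R=spat(o,yaw,0); gp=p-R[:,2]*.019-R[:,0]*dy   # dy toward spatula +y
    R2=R@Ro.from_euler('y',g,degrees=True).as_matrix(); return gp+R2[:,2]*(.019+dep-back),R2
POSES=[("spat",[.513,-.046,0],-52.3),("pre",[.541-.125,.261-.034,.0145],15),("stand",[.541,.261,.0145],15),("lift",[.541,.261,.06],15),("lampHi",[.46,-.31,.08],-9),("lamp",[.582,-.326,.05],-9)]
E
cat > scan.py <<'E'
from ik import *
import sys
lo+=.04;hi-=.04
from concurrent.futures import ProcessPoolExecutor
def job(a):
    g,dy=a; out=[]
    for nm,o,y in POSES:
        p,R=grip(o,y,g,.005,dy); S=[t for t in ik(p,R,n=7)]
        out.append((nm,[(round(t[0],1),round(t[1],1),t[2].round(2).tolist()) for t in S if t[0]<1][:2] or round(S[0][0],1)))
    return a,out
with ProcessPoolExecutor() as ex:
    for a,o in ex.map(job,[(g,dy) for g in(-60,-45,-30,-15,15,30,45,60) for dy in(-.015,.015)]):
        print(a,sum(isinstance(v,list) for _,v in o),[n+":"+(str([s[2] for s in v]) if isinstance(v,list) else str(v)) for n,v in o] )
E
nproc; OMP_NUM_THREADS=1 timeout 550 python3 scan.py
```

```text
4
(-60, -0.015) 6 ['spat:[[-0.68, 0.58, -0.94, -2.08, -1.11, 2.15]]', 'pre:[[-0.1, 0.46, -0.63, -1.31, -1.21, 1.68]]', 'stand:[[0.01, 0.53, -0.36, -1.32, -1.21, 1.46]]', 'lift:[[0.02, 0.44, -0.35, -1.28, -1.23, 1.35]]', 'lampHi:[[-0.99, 0.58, -0.04, -0.91, -1.7, 1.41]]', 'lamp:[[-0.86, 0.7, 0.15, -0.99, -1.65, 1.29]]']concurrent.futures.process._RemoteTraceback: 
"""
Traceback (most recent call last):
  File "scan.py", line 8, in job
    p,R=grip(o,y,g,.005,dy); S=[t for t in ik(p,R,n=7)]
                                           ~~^^^^^^^^^
  File "ik.py", line 8, in ik
    r=least_squares(f,x,bounds=(lo,hi),max_nfev=80); out.append((np.linalg.norm((fk(r.x,K["x"],K["s"])[0]-p)*1000),np.degrees(np.linalg.norm(f(r.x)[3:])),r.x))
  File "ik.py", line 7, in <lambda>
    f=lambda q:np.r_[(lambda T,Q:np.r_[(T-p)*4,Ro.from_matrix(R.T@Q).as_rotvec()])(*fk(q,K["x"],K["s"]))]
                                                                                         ~^^^^^
zipfile.BadZipFile: Truncated file header
"""

The above exception was the direct cause of the following exception:

Traceback (most recent call last):
  File "scan.py", line 12, in <module>
    for a,o in ex.map(job,[(g,dy) for g in(-60,-45,-30,-15,15,30,45,60) for dy in(-.015,.015)]):
               ~~~~~~^^^^^^^^^^^^^^^^^^^^^^^^^^^^^^^^^^^^^^^^^^^^^^^^^^^^^^^^^^^^^^^^^^^^^^^^^^
zipfile.BadZipFile: Truncated file header
```

```bash
sed -i 's/^K=np.load("kin.npz")/K=dict(np.load("kin.npz"))/' ik.py; sed -i 's/(-60,-45,-30,-15,15,30,45,60)/(-40,-30,-20,20,30,40)/' scan.py; OMP_NUM_THREADS=1 timeout 550 python3 scan.py
```

```text
(-40, -0.015) 6 ['spat:[[-0.46, 0.27, -0.93, -2.31, -0.57, 1.98]]', 'pre:[[0.07, 0.21, -0.71, -1.33, -0.82, 1.45]]', 'stand:[[0.16, 0.34, -0.46, -1.27, -0.79, 1.27]]', 'lift:[[0.2, 0.24, -0.44, -1.18, -0.81, 1.1]]', 'lampHi:[[-0.95, 0.39, -0.19, -0.86, -1.36, 1.36]]', 'lamp:[[-0.81, 0.53, -0.02, -0.91, -1.28, 1.25]]']
(-40, 0.015) 6 ['spat:[[-0.39, 0.29, -0.91, -2.41, -0.56, 2.02]]', 'pre:[[0.16, 0.2, -0.72, -1.38, -0.77, 1.44]]', 'stand:[[0.23, 0.33, -0.47, -1.31, -0.75, 1.26]]', 'lift:[[0.27, 0.23, -0.44, -1.2, -0.76, 1.07]]', 'lampHi:[[-0.91, 0.36, -0.24, -0.88, -1.32, 1.35]]', 'lamp:[[-0.77, 0.5, -0.07, -0.93, -1.24, 1.25]]']
(-30, -0.015) 6 ['spat:[[-0.37, 0.2, -0.93, -2.54, -0.34, 2.11]]', 'pre:[[0.27, 0.09, -0.74, -1.27, -0.55, 1.22]]', 'stand:[[0.31, 0.26, -0.5, -1.18, -0.54, 1.07]]', 'lift:[[0.37, 0.16, -0.49, -1.02, -0.55, 0.84]]', 'lampHi:[[-0.9, 0.3, -0.27, -0.83, -1.17, 1.31]]', 'lamp:[[-0.75, 0.45, -0.11, -0.87, -1.08, 1.2]]']
(-30, 0.015) 6 ['spat:[[-0.31, 0.24, -0.94, -2.7, -0.37, 2.22]]', 'pre:[[0.38, 0.08, -0.74, -1.31, -0.47, 1.17]]', 'stand:[[0.39, 0.26, -0.5, -1.
[... 956 characters left out ...]
stand:1.8', 'lift:[[0.97, 0.26, -0.99, 1.28, -0.79, -2.01]]', 'lampHi:15.9', 'lamp:14.0']
(30, 0.015) 3 ['spat:[[0.71, 0.53, -0.62, 0.51, -1.09, -2.17]]', 'pre:19.2', 'stand:[[0.99, 0.36, -1.0, 1.37, -0.77, -2.16]]', 'lift:[[1.05, 0.29, -0.95, 1.19, -0.82, -2.0]]', 'lampHi:16.3', 'lamp:12.4']
(40, -0.015) 3 ['spat:[[0.69, 0.59, -0.58, 0.42, -1.23, -2.13]]', 'pre:15.6', 'stand:[[1.03, 0.43, -0.97, 1.23, -0.91, -2.13]]', 'lift:[[1.07, 0.35, -0.92, 1.11, -0.97, -1.99]]', 'lampHi:16.4', 'lamp:10.9']
(40, 0.015) 3 ['spat:[[0.69, 0.62, -0.5, 0.41, -1.27, -2.11]]', 'pre:7.1', 'stand:[[1.1, 0.45, -0.92, 1.14, -0.93, -2.1]]', 'lift:[[1.13, 0.38, -0.87, 1.04, -1.0, -1.97]]', 'lampHi:18.7', 'lamp:8.3']
```

A grip turned about −38° (flipped) works everywhere in one branch. I'll plan a joint-space detour to that pregrasp, expressed as tool rows.

```bash
cat >> ik.py <<'E'
G,DEP,DY=-38,.005,.012
FL=np.diag([-1.,-1,1])
def tool(o,yaw,back=0): p,R=grip(o,yaw,G,DEP,DY,back); return p,R@FL
def FK(q): return fk(q,K["x"],K["s"])
def rows(poses,st=None):
    "relative rows in groups of 5; each group relative to the pose ending the previous group"
    st=st or bot.observe(); p0,R0=np.array(st["ee_pos"]),Ro.from_rotvec(st["tool_rot"]).as_matrix(); out=[];g=[]
    for i,(p,R) in enumerate(poses):
        g+=list(np.r_[R0.T@(p-p0)*1000,np.degrees(Ro.from_matrix(R0.T@R).as_rotvec())].round(1))
        if i%5==4 or i==len(poses)-1: print([float(v) for v in g]); g=[]; p0,R0=p,R
E
python3 - <<'E'
from ik import *
o=[.513,-.046,0];y=-52.3
seed=[-.42,.27,-.92,-2.4,-.5,-1.1]
pd,Rd=tool(o,y,.13); pd=pd+[0,0,.03]; qd=ik(pd,Rd,seed)[0]; print("D",pd,qd)
qe=ik(*tool(o,y,0),qd[2])[0]; print("E",qe)
st=bot.observe(); q0=st["joints"]; p0=st["ee_pos"];R0=Ro.from_rotvec(st["tool_rot"]).as_matrix()
B=[(p0-R0[:,2]*d+[0,0,u],R0) for d,u in((.04,0),(.09,0.01),(.12,.05),(.13,.1),(.13,.15))]
qb=ik(*B[-1],q0)[0];print("B",qb)
N=20; P=[]
for i in range(1,N+1):
    s=i/N; q=qb[2]+(qd[2]-qb[2])*s; q[1]-=.25*np.sin(np.pi*s); P.append(FK(q))
print(np.array([np.r_[p,R[2,2]] for p,R in P])[::2])
L=[B[-1]]+P; print("max deg",max(np.degrees(np.linalg.norm(Ro.from_matrix(a[1].T@b[1]).as_rotvec())) for a,b in zip(L,L[1:])),"max mm",max(np.linalg.norm(a[0]-b[0])*1e3 for a,b in zip(L,L[1:])))
rows(B+P)
E
```

```text
D [0.3771 0.0427 0.1868] (np.float64(23.038770210775063), np.float64(7.933113981190473), array([-0.1172, -0.2142, -0.8559, -1.8172, -0.16  , -1.9988]))
E (np.float64(2.1372421200039188e-07), np.float64(4.6973717613877997e-08), array([-0.3745,  0.2736, -0.9088, -2.4376, -0.5072, -1.1144]))
B (np.float64(1.341113751660756e-07), np.float64(2.8303201596710614e-08), array([ 0.9598, -0.0869, -0.5784,  0.5466, -1.3076, -2.0851]))
[[ 0.3958  0.0734  0.3129 -0.9135]
 [ 0.3527  0.0611  0.274  -0.984 ]
 [ 0.3173  0.0701  0.2485 -0.9797]
 [ 0.2952  0.0908  0.2355 -0.9122]
 [ 0.2886  0.1135  0.2315 -0.8041]
 [ 0.2966  0.1301  0.2315 -0.6827]
 [ 0.3159  0.1346  0.23   -0.5758]
 [ 0.341   0.124   0.2223 -0.5062]
 [ 0.3646  0.0987  0.2056 -0.4883]
 [ 0.3795  0.0625  0.1798 -0.5241]]
max deg 10.617637258417151 max mm 36.307219537347535
[-0.0, 0.0, -40.0, 0.0, 0.0, 0.0, 0.0, -5.3, -98.5, 0.0, 0.0, 0.0, 0.0, -26.3, -162.5, 0.0, 0.0, 0.0, 0.1, -52.7, -215.0, 0.0, 0.0, 0.0, 0.1, -79.0, -257.5, 0.0, 0.0, 0.0]
[27.1, 12.8, 20.5, -7.8, 0.2, 5.2, 50.2, 29.0, 35.3, -15.3, 0.0, 10.8, 68.8, 47.2, 45.0, -22.6, -0.6, 16.7, 82.5, 66.3, 50.1, -29.7, -1.5, 22.9, 91.5, 85.0, 51.6, -36.3, -2.7, 29.4]
[12.2, 10.6, 7.6, -6.6, -1.7, 6.4, 20.0, 22.6, 13.1, -12.9, -3.6, 12.9, 23.6, 34.6, 17.0, -18.8, -5.7, 19.7, 23.3, 45.4, 19.7, -24.3, -7.9, 26.7, 19.5, 54.2, 21.6, -29.4, -10.1, 34.0]
[-2.1, 6.6, 5.9, -4.8, -2.8, 7.4, -8.1, 11.6, 11.2, -9.2, -5.9, 15.0, -17.5, 14.1, 16.0, -13.2, -9.2, 22.8, -29.8, 13.3, 20.1, -16.7, -12.7, 31.0, -44.1, 8.6, 23.7, -19.8, -16.5, 39.4]
[-16.8, 1.1, 6.5, -2.9, -4.5, 8.3, -36.6, -0.5, 11.6, -5.6, -9.4, 16.7, -58.5, -5.4, 15.0, -8.0, -14.6, 25.3, -81.4, -13.7, 16.3, -10.1, -20.2, 33.9, -104.1, -25.3, 15.4, -12.0, -25.9, 42.6]
```

Run:
```python
from ik import *
o=[.513,-.046,0];y=-52.3
Z=Ro.from_euler('z',y,degrees=True).as_matrix(); hd=Z@[-.53,0,.848]; yd=Z@[0,1,0]
for g in(-38,-50):
    p,R=grip(o,y,g,DEP,DY); R=R@FL; q0=ik(p,R,[-.42,.27,-.92,-2.4,-.5,-1.1])[0]; print(g,q0)
    for th in range(-60,61,30):
        d=hd*np.cos(np.radians(th))+yd*np.sin(np.radians(th)); q=q0[2];r=[]
        for s in(.04,.08,.11):
            t=ik(p+d*s,R,q)[0]; q=t[2]; r.append((round(t[0],1),round(t[1],1)))
        print(th,r,q)
    for nm,d in(("up",[0,0,1]),("up+fwd",Z@[.3,0,.9])):
        t=ik(p+np.array(d)*.1,R,q0[2])[0]; print(nm,t)
```

```text
-38 (np.float64(1.7163555016129419e-09), np.float64(5.274718189680123e-10), array([-0.3745,  0.2736, -0.9088, -2.4376, -0.5072, -1.1144]))
-60 [(np.float64(0.0), np.float64(0.0)), (np.float64(0.0), np.float64(0.0)), (np.float64(1.3), np.float64(0.4))] [-0.1496 -0.0843 -0.8416 -1.7034 -0.16   -2.0732]
-30 [(np.float64(0.0), np.float64(0.0)), (np.float64(3.8), np.float64(1.4)), (np.float64(10.7), np.float64(3.8))] [-0.1354 -0.1063 -0.8469 -1.9869 -0.16   -1.8049]
0 [(np.float64(0.0), np.float64(0.0)), (np.float64(4.2), np.float64(1.7)), (np.float64(9.5), np.float64(3.7))] [-0.12   -0.0509 -0.8488 -2.3859 -0.16   -1.4124]
30 [(np.float64(0.0), np.float64(0.0)), (np.float64(0.7), np.float64(0.3)), (np.float64(3.0), np.float64(1.4))] [-0.0762  0.0604 -0.7902 -2.551  -0.16   -1.2721]
60 [(np.float64(0.0), np.float64(0.0)), (np.float64(0.0), np.float64(0.0)), (np.float64(0.0), np.float64(0.0))] [-0.0987  0.213  -0.7859 -2.7052 -0.2854 -1.0909]
up (np.float64(12.789933333900352), np.float64(5.435728121355136), array([-0.1392, -0.005 , -0.7242, -2.0361, -0.16  , -1.7569]))
up+fwd (np.float64(
[... 643 characters left out ...]
t64(0.0)), (np.float64(0.0), np.float64(0.0))] [-0.1129 -0.0568 -0.782  -1.9445 -0.3159 -1.8683]
30 [(np.float64(0.0), np.float64(0.0)), (np.float64(0.0), np.float64(0.0)), (np.float64(0.0), np.float64(0.0))] [-0.1367  0.0856 -0.7729 -2.2189 -0.3966 -1.5579]
60 [(np.float64(0.0), np.float64(0.0)), (np.float64(0.0), np.float64(0.0)), (np.float64(0.0), np.float64(0.0))] [-0.1792  0.2684 -0.7905 -2.4361 -0.5534 -1.2756]
up (np.float64(1.2186218571386448e-07), np.float64(5.3130413445117504e-08), array([-0.1528, -0.0152, -0.6837, -1.7312, -0.3306, -2.0661]))
up+fwd (np.float64(9.893340144928404e-12), np.float64(5.404954732478999e-12), array([-0.248 ,  0.0498, -0.6619, -1.7484, -0.4102, -1.9828]))
```

```bash
sed -i 's/^G,DEP,DY=.*/G,DEP,DY=-48,.0,-.012/' ik.py
cat > plan1.py <<'E'
from ik import *
q=[-.5,.39,-.93,-2.27,-.8,-1.1]
for nm,o,y in POSES:
    t=ik(*tool(o,y),q)[0]; q=t[2]; print(nm,t)
o=[.513,-.046,0];y=-52.3
hd=Ro.from_euler('z',y,degrees=True).as_matrix()@np.array([-.53,0,.848])
pe,Re=tool(o,y); q=np.array([-.5,.39,-.93,-2.27,-.8,-1.1]); A=[]
for s in(0,.03,.06,.09,.11): t=ik(pe+hd*s,Re,q)[0]; q=t[2]; A.append((pe+hd*s,Re)); print(s,t)
qd=q; A=A[::-1]
st=bot.observe(); q0=st["joints"]; p0=st["ee_pos"];R0=Ro.from_rotvec(st["tool_rot"]).as_matrix()
B=[(p0-R0[:,2]*d+[0,0,u],R0) for d,u in((.04,0),(.09,0.01),(.12,.05),(.13,.1),(.13,.15))]
qb=ik(*B[-1],q0)[0];print("B",qb)
N=20; P=[]
for i in range(1,N+1):
    s=i/N; q=qb[2]+(qd-qb[2])*s; q[1]-=.2*np.sin(np.pi*s); P.append(FK(q))
print(np.array([np.r_[p,R[2,2]] for p,R in P])[::2])
L=[B[-1]]+P; print("max deg",max(np.degrees(np.linalg.norm(Ro.from_matrix(a[1].T@b[1]).as_rotvec())) for a,b in zip(L,L[1:])),"max mm",max(np.linalg.norm(a[0]-b[0])*1e3 for a,b in zip(L,L[1:])))
rows(B+P)
E
python3 plan1.py
```

```text
spat (np.float64(1.5844753422642114e-07), np.float64(2.817662603702043e-08), array([-0.5587,  0.3548, -0.9475, -2.2004, -0.7896, -1.1357]))
pre (np.float64(2.510000405195092e-12), np.float64(3.229759452610907e-13), array([-0.0232,  0.2982, -0.6827, -1.3217, -0.9947, -1.5862]))
stand (np.float64(2.29462833331625e-07), np.float64(6.190322954613714e-08), array([ 0.08  ,  0.4069, -0.4256, -1.2966, -0.9715, -1.7782]))
lift (np.float64(1.2827761084789715e-12), np.float64(5.626345783605669e-13), array([ 0.1048,  0.3081, -0.4031, -1.2328, -0.9911, -1.9238]))
lampHi (np.float64(6.415928093456524e-09), np.float64(1.9583386761031137e-09), array([-0.9737,  0.4637, -0.1254, -0.8772, -1.504 , -1.7612]))
lamp (np.float64(1.1252432051488948e-07), np.float64(1.63771600819851e-08), array([-0.8371,  0.5943,  0.0483, -0.9403, -1.4395, -1.8665]))
0 (np.float64(1.5844753422642114e-07), np.float64(2.817662603702043e-08), array([-0.5587,  0.3548, -0.9475, -2.2004, -0.7896, -1.1357]))
0.03 (np.float64(1.4638072620613592e-09), np.float64(5.063223236063779e-10), array([-0.4735,  0.2059, -0.9161, -2.131 , -0.66
[... 1176 characters left out ...]
 39.9, 33.6, 34.6, -14.7, 0.4, 10.6, 54.3, 53.0, 44.4, -21.7, 0.1, 16.4, 64.6, 72.7, 50.0, -28.5, -0.4, 22.5, 70.7, 91.7, 52.0, -35.1, -1.0, 28.9]
[10.0, 11.7, 8.6, -6.4, -1.1, 6.4, 16.1, 24.4, 15.0, -12.6, -2.3, 13.0, 18.4, 37.0, 19.5, -18.4, -3.7, 19.9, 17.1, 48.6, 22.6, -24.0, -5.2, 27.0, 12.4, 58.2, 24.7, -29.1, -6.7, 34.3]
[-2.3, 7.9, 6.3, -4.9, -2.1, 7.5, -8.2, 14.6, 11.9, -9.5, -4.3, 15.2, -17.5, 19.2, 16.8, -13.7, -6.8, 23.1, -29.8, 21.0, 21.1, -17.5, -9.6, 31.3, -44.3, 19.3, 24.8, -21.0, -12.6, 39.7]
[-15.4, 4.1, 6.6, -3.4, -3.6, 8.4, -34.0, 6.0, 12.0, -6.6, -7.6, 16.8, -54.9, 5.1, 15.9, -9.6, -11.9, 25.4, -77.4, 1.1, 18.0, -12.4, -16.5, 34.0, -100.4, -6.1, 18.3, -15.0, -21.3, 42.7]
```

```bash
sed -i 's/(0,.03,.06,.09,.11)/(0,.03,.06,.085)/' plan1.py; python3 plan1.py | tail -19
```

```text
0.06 (np.float64(8.74745285888884e-09), np.float64(3.714300269288243e-09), array([-0.3531,  0.064 , -0.8701, -2.0351, -0.5161, -1.5742]))
0.085 (np.float64(4.322412960084464e-12), np.float64(1.3147593262168008e-12), array([-0.2125, -0.0415, -0.8234, -1.9242, -0.3703, -1.8141]))
B (np.float64(1.341113751660756e-07), np.float64(2.8303201596710614e-08), array([ 0.9598, -0.0869, -0.5784,  0.5466, -1.3076, -2.0851]))
[[ 0.3952  0.0715  0.3078 -0.9118]
 [ 0.3486  0.0558  0.2589 -0.9864]
 [ 0.308   0.0639  0.2238 -0.9952]
 [ 0.2811  0.0875  0.2021 -0.9463]
 [ 0.2718  0.1169  0.1915 -0.8564]
 [ 0.2806  0.1426  0.1881 -0.7477]
 [ 0.3052  0.1569  0.1871 -0.6441]
 [ 0.3402  0.1546  0.1838 -0.5673]
 [ 0.3784  0.1336  0.1747 -0.5324]
 [ 0.4118  0.0957  0.1582 -0.5448]]
max deg 10.52700582353012 max mm 41.024619869514325
[-0.0, 0.0, -40.0, 0.0, 0.0, 0.0, 0.0, -5.3, -98.5, 0.0, 0.0, 0.0, 0.0, -26.3, -162.5, 0.0, 0.0, 0.0, 0.1, -52.7, -215.0, 0.0, 0.0, 0.0, 0.1, -79.0, -257.5, 0.0, 0.0, 0.0]
[28.7, 14.4, 25.5, -7.5, 1.7, 4.6, 54.1, 32.7, 44.9, -14.9, 2.9, 9.6, 75.2, 53.6, 58.7, -22.1, 3.7, 15.1, 91.5, 76.0, 67.6, -29.1, 4.0, 20.8, 102.6, 98.6, 72.2, -35.8, 4.1, 26.9]
[13.8, 12.0, 13.0, -6.7, -0.6, 6.0, 22.9, 26.2, 23.3, -13.2, -1.5, 12.3, 27.3, 41.2, 31.0, -19.4, -2.8, 18.8, 27.0, 55.7, 36.5, -25.3, -4.2, 25.6, 22.3, 68.6, 40.2, -30.9, -5.8, 32.8]
[-1.9, 10.3, 8.8, -5.4, -2.2, 7.2, -8.4, 20.1, 16.1, -10.5, -4.7, 14.6, -19.5, 28.4, 21.8, -15.3, -7.6, 22.3, -34.6, 34.2, 26.1, -19.7, -10.6, 30.2, -53.0, 36.5, 28.9, -23.7, -13.9, 38.5]
[-17.0, 9.7, 8.1, -4.0, -4.0, 8.2, -38.2, 17.7, 14.4, -7.8, -8.2, 16.5, -63.0, 23.3, 18.4, -11.3, -12.8, 25.0, -90.5, 25.8, 20.1, -14.6, -17.6, 33.6, -119.6, 24.9, 19.3, -17.8, -22.6, 42.4]
```

>>> {"name": "servo_tool", "arguments": {"motion": [0,0,-40,0,0,0,0,-5,-98,0,0,0,0,-26,-160,0,0,0,0,-53,-215,0,0,0,0,-79,-257,0,0,0]}}

```text
time_s: 3.62
ee_pos: [0.4169, 0.0909, 0.3388]
tool_rot: [-0.922, 2.711, -0.767]
ft_force: [1.5, 1.5, 0.0]
finger_gap: 0.0869
finger_force: 0.0
```

>>> {"name": "servo_tool", "arguments": {"motion": [29,14,25,-7.5,1.7,4.6,54,33,45,-15,2.9,9.6,75,54,59,-22,3.7,15,91,76,68,-29,4,21,103,99,72,-36,4,27]}}

```text
time_s: 4.25
ee_pos: [0.3063, 0.0646, 0.2225]
tool_rot: [-0.289, 3.096, 0.16]
ft_force: [0.4, -1.4, -0.1]
finger_gap: 0.0871
finger_force: 0.0
```

>>> {"name": "servo_tool", "arguments": {"motion": [14,12,13,-6.7,-0.6,6,23,26,23,-13,-1.5,12.3,27,41,31,-19.4,-2.8,19,27,56,36,-25,-4,26,22,69,40,-31,-6,33]}}

```text
time_s: 4.88
ee_pos: [0.2732, 0.1325, 0.1891]
tool_rot: [0.593, 2.869, 0.982]
ft_force: [-0.6, -1.0, -0.2]
finger_gap: 0.0871
finger_force: 0.0
```

>>> {"name": "servo_tool", "arguments": {"motion": [-2,10,9,-5.4,-2.2,7.2,-8,20,16,-10.5,-4.7,14.6,-20,28,22,-15,-7.6,22,-35,34,26,-20,-10.6,30,-53,36,29,-24,-14,38.5]}}

```text
time_s: 5.5
ee_pos: [0.3402, 0.1551, 0.1835]
tool_rot: [1.54, 2.163, 1.398]
ft_force: [-0.4, 0.4, -0.6]
finger_gap: 0.0869
finger_force: 0.0
```

```bash
cat > plan2.py <<'E'
from ik import *
o=[.513,-.046,0];y=-52.3
hd=Ro.from_euler('z',y,degrees=True).as_matrix()@np.array([-.53,0,.848]); pe,Re=tool(o,y)
st=bot.observe(); print(st["joints"],st["ee_pos"])
q0=np.array(st["joints"]); qd=ik(pe+hd*.085,Re,[-.21,-.04,-.82,-1.92,-.37,-1.81])[0][2]; print(qd)
rows([FK(q0+(qd-q0)*i/5) for i in range(1,6)]+[(pe+hd*s,Re) for s in(.05,.02,.005,0,0)])
E
python3 plan2.py
```

```text
[ 0.0568 -0.1898 -0.7682 -1.3369 -0.6171 -1.8482] [0.3402 0.1551 0.1835]
[-0.2125 -0.0415 -0.8234 -1.9242 -0.3703 -1.8141]
[-18.0, 9.3, 9.2, -3.7, -4.1, 8.1, -39.8, 17.3, 15.6, -7.3, -8.4, 16.4, -64.6, 23.2, 19.5, -10.7, -13.0, 24.7, -91.5, 26.3, 20.6, -14.0, -17.8, 33.1, -119.6, 26.2, 19.3, -17.2, -22.7, 41.6]
[-26.0, -0.0, 23.4, -0.0, 0.0, -0.0, -48.3, -0.0, 43.5, -0.0, 0.0, -0.0, -59.5, -0.0, 53.5, -0.0, 0.0, -0.0, -63.2, -0.0, 56.9, -0.0, 0.0, -0.0, -63.2, -0.0, 56.9, -0.0, 0.0, -0.0]
```

Tracking matches the model. On to the approach; I'll stop and check before descending.

>>> {"name": "servo_tool", "arguments": {"motion": [-18,9,9,-3.7,-4.1,8.1,-40,17,16,-7.3,-8.4,16.4,-65,23,19.5,-10.7,-13,24.7,-91.5,26,20.6,-14,-17.8,33,-119.6,26.2,19.3,-17.2,-22.7,41.6]}}

```text
time_s: 6.12
ee_pos: [0.425, 0.0718, 0.1473]
tool_rot: [2.332, 1.145, 1.323]
ft_force: [0.2, -0.6, -0.5]
finger_gap: 0.0868
finger_force: 0.0
```

```bash
cat > plan3.py <<'E'
from ik import *
o=[.513,-.046,0];y=-52.3
hd=Ro.from_euler('z',y,degrees=True).as_matrix()@np.array([-.53,0,.848]); pe,Re=tool(o,y)
print(bot.observe()["joints"]); rows([(pe+hd*s,Re) for s in(.06,.03,.01,0,0)])
E
python3 plan3.py; python3 -c "
from h import *
wrist('w3')"
```

```text
[-0.2128 -0.0406 -0.8241 -1.9297 -0.3703 -1.8067]
[-18.7, -0.3, 16.5, 0.0, 0.1, 0.1, -41.0, -0.3, 36.6, 0.0, 0.1, 0.1, -55.8, -0.3, 50.0, 0.0, 0.1, 0.1, -63.2, -0.3, 56.7, 0.0, 0.1, 0.1, -63.2, -0.3, 56.7, 0.0, 0.1, 0.1]
```

View pics/w3.png

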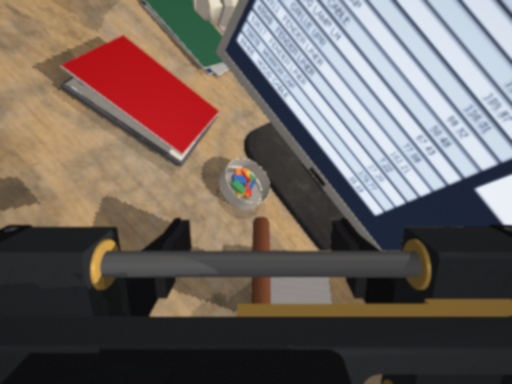

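The view shows the grip board at column 261, centred between the fingers, with the red plate whole at the upper left, corners about (122,38), (217,110), (181,158) and (63,70). I'll descend and grip.

>>> {"name": "servo_tool", "arguments": {"motion": [-19,0,16.5,0,0,0,-41,0,36.5,0,0,0,-56,0,50,0,0,0,-63.2,0,56.7,0,0,0,-63.2,0,56.7,0,0,0]}}

```text
time_s: 6.8
ee_pos: [0.4523, 0.0361, 0.0746]
tool_rot: [2.331, 1.152, 1.323]
ft_force: [-0.4, 0.1, -0.4]
finger_gap: 0.087
finger_force: 0.0
```

>>> {"name": "servo_tool", "arguments": {"motion": [0,0,0,0,0,0,0,0,0,0,0,0,0,0,0,0,0,0,0,0,0,0,0,0,0,0,0,0,0,0], "grip": -1, "force": 50}}

```text
time_s: 7.42
ee_pos: [0.4524, 0.0358, 0.0752]
tool_rot: [2.33, 1.15, 1.323]
ft_force: [-0.8, 0.0, -0.5]
finger_gap: 0.0446
finger_force: 0.0
```

Run:
```python
from ik import *
c=load("w3"); k=redquad(c)[:,0]; w=np.array([onz(c,q,.026)[:2]*1000 for q in k]).astype(np.float32); print(cv2.minAreaRect(w))
for n,q in zip("abcd",((122,38),(217,110),(181,154),(63,68))): print(onz(c,q,.026))
print(rel(*tool([.513,-.046,0],-52.3)),bot.observe()["finger_gap"])
```

```text
((541.70361328125, 261.74090576171875), (95.52197265625, 146.94973754882812), 14.804688453674316)
[0.5657 0.3405 0.026 ]
[0.6073 0.2044 0.026 ]
[0.5124 0.1771 0.026 ]
[0.4753 0.3158 0.026 ]
[ 0.2 -0.4 -0.2 -0.1  0.   0.3] 0.0445964277635971
```

>>> {"name": "servo_tool", "arguments": {"motion": [0,0,0,0,0,0,0,0,0,0,0,0,0,0,0,0,0,0,0,0,0,0,0,0,0,0,0,0,0,0]}}

```text
time_s: 8.05
ee_pos: [0.4526, 0.0357, 0.0751]
tool_rot: [2.33, 1.15, 1.323]
ft_force: [0.5, 0.6, -0.3]
finger_gap: 0.0135
finger_force: 50.0
```

```bash
cat > path.py <<'E'
from ik import *
def lin(o0,y0,o1,y1,n):
    "poses for straight spatula motion, smooth ramp"
    L=[]
    for i in range(1,n+1):
        s=i/n; s=s*s*(3-2*s); L.append(tool(np.array(o0)+(np.array(o1)-o0)*s,y0+(y1-y0)*s))
    return L
def check(L,q=None):
    q=bot.observe()["joints"] if q is None else q; m=[];qs=[q]
    for P in L:
        t=ik(*P,q)[0]; q=t[2]; m.append(t[0]); qs.append(q)
    qs=np.array(qs); print("ikerr",max(m),"vel/lim",(np.abs(np.diff(qs,axis=0)).max(0)*8/[2.79,2.79,3.14,3.14,3.14,3.14]).round(2),"min",qs.min(0).round(2),"max",qs.max(0).round(2)); return q
def where():
    "spatula origin and yaw if the grip is as planned"
    st=bot.observe(); R=Ro.from_rotvec(st["tool_rot"]).as_matrix(); p0,R0=tool([0,0,0],0); Rs=R@R0.T
    return st["ee_pos"]-Rs@p0, Ro.from_matrix(Rs).as_euler("ZYX",degrees=True)
E
python3 - <<'E'
from path import *
print(where(),bot.observe()["finger_gap"])
a=[.513,-.046,0];u=[.49,-.02,.10]
e=np.array([np.cos(np.radians(14.8)),np.sin(np.radians(14.8)),0]); f=np.array([.5415,.2615,0])
w=f-e*.135
L=lin(a,-52.3,u,-52.3,8)+lin(u,-52.3,[w[0],w[1],.1],14.8,20); q=check(L)
rows(L)
L2=lin([w[0],w[1],.1],14.8,[w[0],w[1],.014],14.8,6)+lin([w[0],w[1],.014],14.8,f-e*.002+[0,0,.014],14.8,10);check(L2,q)
E
```

```text
(array([ 0.5137, -0.0466,  0.0001]), array([-52.1204,  -0.1421,  -0.1313])) 0.013505196613837506
ikerr 0.6009892209574456 vel/lim [0.38 0.27 0.11 0.34 0.29 0.56] min [-0.56 -0.16 -0.95 -2.2  -1.04 -2.39] max [ 0.07  0.36 -0.63 -1.18 -0.16 -1.13]
[3.5, 0.5, -3.4, -0.1, 0.0, 0.3, 12.0, 3.2, -11.4, -0.1, 0.0, 0.3, 24.0, 7.1, -22.7, -0.1, 0.0, 0.3, 37.8, 11.4, -35.7, -0.1, 0.0, 0.3, 51.6, 15.8, -48.7, -0.1, 0.0, 0.3]
[12.0, 3.8, -11.3, -0.0, 0.0, 0.0, 20.5, 6.5, -19.3, -0.0, 0.0, 0.0, 23.8, 7.5, -22.4, -0.0, 0.0, 0.0, 24.3, 6.0, -23.2, 0.3, 0.3, -0.3, 25.9, 1.7, -25.5, 1.2, 1.0, -1.1]
[2.6, -6.7, -3.4, 1.4, 1.2, -1.2, 5.9, -15.3, -7.7, 3.2, 2.7, -2.9, 9.9, -25.5, -12.8, 5.4, 4.6, -4.9, 14.2, -36.7, -18.5, 7.9, 6.7, -7.2, 18.8, -48.5, -24.4, 10.7, 9.0, -9.7]
[7.5, -11.9, -2.7, 3.0, 2.5, -2.7, 15.1, -23.7, -5.3, 6.1, 5.1, -5.5, 22.7, -35.0, -7.5, 9.2, 7.8, -8.3, 30.0, -45.7, -9.3, 12.4, 10.4, -11.2, 37.1, -55.6, -10.7, 15.5, 13.0, -13.9]
[8.4, -6.8, 3.0, 3.0, 2.5, -2.7, 16.1, -12.6, 6.1, 5.8, 4.8, -5.2, 22.9, -17.4, 9.2, 8.3, 7.0, -7.5, 28.7, -21.3, 12.0, 10.5, 8.8, -9.4, 33.5, -24.2, 14.6, 12.3, 10.4, -11.1]
[3.4, -0.9, 3.0, 1.4, 1.2, -1.2, 5.6, -1.4, 4.9, 2.3, 1.9, -2.0, 6.3, -1.5, 5.6, 2.6, 2.2, -2.3]
ikerr 4.887116311897213e-07 vel/lim [0.06 0.19 0.1  0.09 0.03 0.24] min [-0.03  0.03 -0.69 -1.33 -1.04 -1.96] max [ 0.08  0.41 -0.43 -1.18 -0.97 -1.58]
```

Run:
```python
from path import *
a=[.5137,-.0466,0];u=[.505,-.035,.055]
e=np.array([np.cos(np.radians(14.8)),np.sin(np.radians(14.8)),0]); f=np.array([.5415,.2615,0])
w=f-e*.135
L=lin(a,-52.1,u,-52.1,5)+lin(u,-52.1,[w[0],w[1],.055],14.8,15); q=check(L)
rows(L)
```

```text
ikerr 4.6677502828795226e-07 vel/lim [0.18 0.25 0.09 0.2  0.22 0.39] min [-0.56  0.03 -0.95 -2.2  -1.01 -1.82] max [ 0.02  0.36 -0.67 -1.26 -0.49 -1.13]
[4.1, 2.0, -3.9, 0.1, 0.1, 0.1, 14.1, 6.2, -12.9, 0.1, 0.1, 0.1, 26.0, 11.3, -23.6, 0.1, 0.1, 0.1, 36.1, 15.5, -32.6, 0.1, 0.1, 0.1, 40.3, 17.3, -36.4, 0.1, 0.1, 0.1]
[1.1, -2.9, -1.5, 0.5, 0.5, -0.5, 4.0, -10.9, -5.7, 2.0, 1.7, -1.8, 8.4, -22.9, -12.1, 4.4, 3.7, -3.9, 13.8, -37.9, -20.0, 7.4, 6.2, -6.7, 20.0, -54.7, -28.9, 10.9, 9.2, -9.8]
[10.8, -17.5, -4.4, 3.9, 3.3, -3.5, 21.7, -34.9, -8.5, 8.0, 6.8, -7.2, 32.5, -51.5, -12.0, 12.3, 10.3, -11.0, 42.9, -66.7, -14.7, 16.4, 13.8, -14.8, 52.6, -80.1, -16.4, 20.3, 17.1, -18.3]
[11.1, -7.3, 5.6, 3.5, 3.0, -3.2, 20.3, -12.8, 10.6, 6.5, 5.5, -5.9, 27.4, -16.7, 14.8, 8.9, 7.5, -8.0, 31.8, -19.0, 17.6, 10.4, 8.7, -9.4, 33.4, -19.8, 18.6, 10.9, 9.2, -9.8]
```

>>> {"name": "servo_tool", "arguments": {"motion": [4.1,2,-3.9,0,0,0,14,6.2,-13,0,0,0,26,11.3,-23.6,0,0,0,36,15.5,-32.6,0,0,0,40.3,17.3,-36.4,0,0,0]}}

```text
time_s: 8.68
ee_pos: [0.443, 0.0473, 0.1307]
tool_rot: [2.329, 1.151, 1.322]
ft_force: [0.4, 0.1, -1.7]
finger_gap: 0.0138
finger_force: 50.0
```

>>> {"name": "servo_tool", "arguments": {"motion": [1,-3,-1.5,0.5,0.5,-0.5,4,-11,-6,2,1.7,-1.8,8.4,-23,-12,4.4,3.7,-3.9,13.8,-38,-20,7.4,6.2,-6.7,20,-54.7,-28.9,10.9,9.2,-9.8]}}

```text
time_s: 9.3
ee_pos: [0.3962, 0.0934, 0.1289]
tool_rot: [2.223, 1.555, 1.412]
ft_force: [-0.2, 0.3, -1.8]
finger_gap: 0.0136
finger_force: 50.0
```

>>> {"name": "servo_tool", "arguments": {"motion": [10.8,-17.5,-4.4,3.9,3.3,-3.5,21.7,-34.9,-8.5,8,6.8,-7.2,32.5,-51.5,-12,12.3,10.3,-11,42.9,-66.7,-14.7,16.4,13.8,-14.8,52.6,-80.1,-16.4,20.3,17.1,-18.3]}}

```text
time_s: 9.93
ee_pos: [0.3319, 0.1659, 0.1289]
tool_rot: [-1.656, -2.051, -1.353]
ft_force: [-0.7, 1.2, -1.5]
finger_gap: 0.0136
finger_force: 50.0
```

>>> {"name": "servo_tool", "arguments": {"motion": [11.1,-7.3,5.6,3.5,3,-3.2,20.3,-12.8,10.6,6.5,5.5,-5.9,27.4,-16.7,14.8,8.9,7.5,-8,31.8,-19,17.6,10.4,8.7,-9.4,33.4,-19.8,18.6,10.9,9.2,-9.8]}}

```text
time_s: 10.55
ee_pos: [0.3115, 0.2033, 0.1297]
tool_rot: [-1.28, -2.19, -1.252]
ft_force: [-0.2, 0.1, -1.6]
finger_gap: 0.0136
finger_force: 50.0
```

Run:
```python
from path import *
print(where(),bot.observe()["finger_gap"])
c=wrist("w4"); s=bot.capture("side"); np.savez("side2",**{k:np.array(v) for k,v in s.items()}); t=bot.capture("scene"); np.savez("scene2",**{k:np.array(v) for k,v in t.items()})
k=redquad(c)[:,0]; w=np.array([onz(c,q,.026)[:2]*1000 for q in k]).astype(np.float32); print(cv2.minAreaRect(w))
A=cv2.resize(s["pixels"][100:290,120:390],(540,380),interpolation=2)
B=cv2.resize(c["pixels"],(260,195))
im=np.zeros((600,800,3),np.uint8); im[:380,:540]=A; im[380:380+195,:260]=B
C=t["pixels"][90:310,160:400]; im[380:600,540:780]=C
C=cv2.resize(c["pixels"][:220],(512,220)); im[380:600,:512]=C
cv2.imwrite("pics/c4.png",im)
```

```text
(array([0.4109, 0.2273, 0.0544]), array([14.8321,  0.0536, -0.1153])) 0.013637228485672483Traceback (most recent call last):
  File "<stdin>", line 4, in <module>
  File "h.py", line 14, in redquad
    k=max(cv2.findContours(m,0,1)[0],key=cv2.contourArea); return k
ValueError: max() iterable argument is empty
```

Run:
```python
from path import *
s,t=load("side2"),load("scene2")
im=np.zeros((600,800,3),np.uint8)
im[:600,:400]=cv2.resize(s["pixels"][110:260,290:390],(400,600),interpolation=2)
im[:300,400:]=cv2.resize(t["pixels"][170:290,140:300],(400,300),interpolation=2)
im[300:,400:]=cv2.resize(t["pixels"][90:210,250:410],(400,300),interpolation=2)
cv2.imwrite("pics/c4.png",im)
```

```text
(no output)
```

View pics/c4.png

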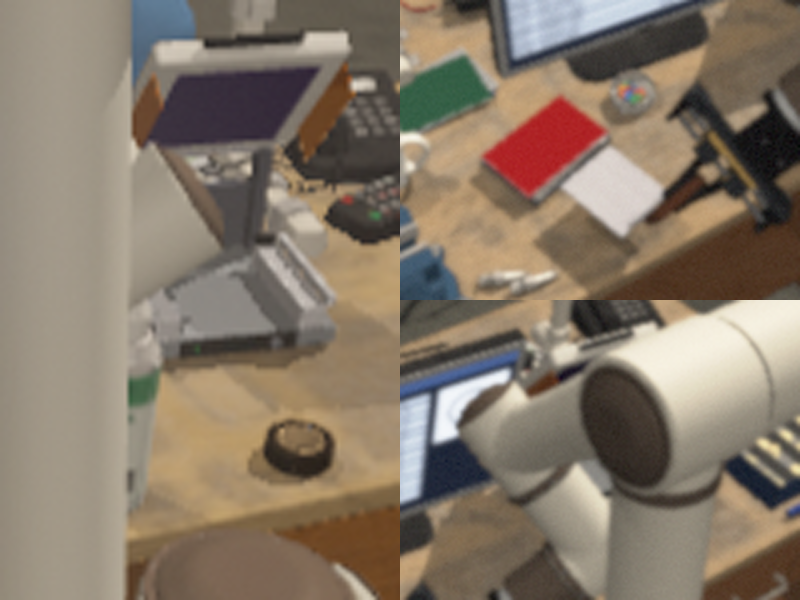

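The composite shows the blade lined up in front of the plate (upper right), the raised hood and the lamp front (left), and the tape at (300,445). I'll descend and insert.

Run:
```python
from path import *
e=np.array([np.cos(np.radians(14.8)),np.sin(np.radians(14.8)),0]); f=np.array([.5415,.2615,0])
w=f-e*.135; z=np.array([0,0,1])
L=lin(w+z*.0545,14.8,w+z*.015,14.8,5)+lin(w+z*.015,14.8,f-e*.002+z*.015,14.8,15);check(L);rows(L)
```

```text
ikerr 7.690578151880338e-08 vel/lim [0.03 0.11 0.07 0.05 0.01 0.14] min [-0.02  0.16 -0.69 -1.33 -1.01 -1.78] max [ 0.08  0.4  -0.43 -1.26 -0.97 -1.58]
[-2.7, -2.1, 2.3, -0.0, 0.1, -0.0, -8.9, -7.2, 7.9, -0.0, 0.1, -0.0, -16.2, -13.4, 14.6, -0.0, 0.1, -0.0, -22.4, -18.6, 20.1, -0.0, 0.1, -0.0, -25.0, -20.8, 22.5, -0.0, 0.1, -0.0]
[-0.7, 1.4, 0.6, -0.0, 0.0, -0.0, -2.5, 5.5, 2.3, -0.0, 0.0, -0.0, -5.4, 11.7, 4.9, -0.0, 0.0, -0.0, -9.2, 19.8, 8.3, -0.0, 0.0, -0.0, -13.6, 29.2, 12.2, -0.0, 0.0, -0.0]
[-4.9, 10.5, 4.4, -0.0, 0.0, -0.0, -10.0, 21.5, 9.0, -0.0, 0.0, -0.0, -15.2, 32.8, 13.7, -0.0, 0.0, -0.0, -20.4, 43.8, 18.3, -0.0, 0.0, -0.0, -25.2, 54.3, 22.7, -0.0, 0.0, -0.0]
[-4.4, 9.5, 4.0, -0.0, 0.0, -0.0, -8.1, 17.5, 7.3, -0.0, 0.0, -0.0, -11.0, 23.8, 9.9, -0.0, 0.0, -0.0, -12.9, 27.8, 11.6, -0.0, 0.0, -0.0, -13.6, 29.2, 12.2, -0.0, 0.0, -0.0]
```

>>> {"name": "servo_tool", "arguments": {"motion": [-2.7,-2.1,2.3,0,0,0,-9,-7.2,7.9,0,0,0,-16.2,-13.4,14.6,0,0,0,-22.4,-18.6,20.1,0,0.1,0,-25,-20.8,22.5,0,0.1,0]}}

```text
time_s: 11.32
ee_pos: [0.3117, 0.2026, 0.0896]
tool_rot: [-1.282, -2.187, -1.252]
ft_force: [-0.5, -0.7, -1.3]
finger_gap: 0.0137
finger_force: 50.0
```

Run:
```python
from path import *
print(where())
```

```text
(array([0.411 , 0.2265, 0.0142]), array([14.7289,  0.1264, -0.0225]))
```

>>> {"name": "servo_tool", "arguments": {"motion": [-0.7,1.4,0.6,0,0,0,-2.5,5.5,2.3,0,0,0,-5.4,11.7,4.9,0,0,0,-9.2,19.8,8.3,0,0,0,-13.6,29.2,12.2,0,0,0]}}

```text
time_s: 11.95
ee_pos: [0.3459, 0.2119, 0.0903]
tool_rot: [-1.28, -2.189, -1.253]
ft_force: [-0.9, -0.2, -1.1]
finger_gap: 0.0139
finger_force: 50.0
```

>>> {"name": "servo_tool", "arguments": {"motion": [-4.9,10.5,4.4,0,0,0,-10,21.5,9,0,0,0,-15.2,32.8,13.7,0,0,0,-20.4,43.8,18.3,0,0,0,-25.2,54.3,22.7,0,0,0]}}

```text
time_s: 12.58
ee_pos: [0.4078, 0.2283, 0.0901]
tool_rot: [-1.28, -2.188, -1.253]
ft_force: [-0.5, -0.3, -1.5]
finger_gap: 0.0135
finger_force: 50.0
```

>>> {"name": "servo_tool", "arguments": {"motion": [-4.4,9.5,4,0,0,0,-8.1,17.5,7.3,0,0,0,-11,23.8,9.9,0,0,0,-12.9,27.8,11.6,0,0,0,-13.6,29.2,12.2,0,0,0]}}

```text
time_s: 13.2
ee_pos: [0.4404, 0.2368, 0.0901]
tool_rot: [-1.28, -2.188, -1.253]
ft_force: [0.2, -0.9, -2.5]
finger_gap: 0.0137
finger_force: 50.0
```

Run:
```python
from path import *
o,y=where(); print(o,y,bot.observe()["ft_force"])
for n in("scene","side"):
    c=bot.capture(n); c={k:np.array(v) for k,v in c.items()}; np.savez(n+"3",**c)
    w=np.array([onz(c,q,.026)[:2]*1000 for q in redquad(c)[:,0]]).astype(np.float32); print(cv2.minAreaRect(w))
e=np.array([np.cos(np.radians(14.8)),np.sin(np.radians(14.8)),0]); f=np.array([.5415,.2615,0])-e*.002; z=np.array([0,0,1])
L=lin(o,14.8,f+z*.026,14.8,10)+lin(f+z*.026,14.8,f+z*.06,14.8,5);check(L);rows(L)
```

```text
[0.5397 0.2609 0.0147] [14.7965  0.0574 -0.0287] [ 0.1968 -0.9407 -2.4957]
((537.8179931640625, 263.0635070800781), (95.00849151611328, 143.72581481933594), 13.953959465026855)
((541.4163208007812, 259.14361572265625), (90.07044219970703, 143.00302124023438), 14.893549919128418)
ikerr 1.7423944547261948e-07 vel/lim [0.02 0.06 0.01 0.04 0.01 0.08] min [ 0.08  0.31 -0.43 -1.3  -0.99 -1.92] max [ 0.11  0.4  -0.41 -1.24 -0.97 -1.78]
[0.1, 0.2, -0.1, -0.0, 0.0, -0.0, 0.6, 0.6, -0.6, -0.0, 0.0, -0.0, 1.4, 1.3, -1.3, -0.0, 0.0, -0.0, 2.4, 2.1, -2.1, -0.0, 0.0, -0.0, 3.5, 3.0, -3.1, -0.0, 0.0, -0.0]
[1.1, 0.9, -0.9, -0.0, 0.0, -0.0, 2.1, 1.7, -1.8, -0.0, 0.0, -0.0, 2.9, 2.3, -2.5, -0.0, 0.0, -0.0, 3.4, 2.8, -3.0, -0.0, 0.0, -0.0, 3.6, 2.9, -3.1, -0.0, 0.0, -0.0]
[2.2, 1.9, -2.0, -0.0, 0.0, -0.0, 7.5, 6.3, -6.8, -0.0, 0.0, -0.0, 13.9, 11.7, -12.5, -0.0, 0.0, -0.0, 19.2, 16.1, -17.3, -0.0, 0.0, -0.0, 21.4, 18.0, -19.3, -0.0, 0.0, -0.0]
```

>>> {"name": "servo_tool", "arguments": {"motion": [0.2,0.2,-0.2,0,0,0,0.7,0.6,-0.6,0,0,0,1.4,1.3,-1.3,0,0,0,2.4,2.1,-2.1,0,0,0,3.5,3,-3.1,0,0,0]}}

```text
time_s: 13.92
ee_pos: [0.4403, 0.2369, 0.0958]
tool_rot: [-1.28, -2.188, -1.253]
ft_force: [-0.8, -0.7, -2.3]
finger_gap: 0.0133
finger_force: 50.0
```

>>> {"name": "servo_tool", "arguments": {"motion": [1.1,0.9,-0.9,0,0,0,2.1,1.7,-1.8,0,0,0,2.9,2.3,-2.5,0,0,0,3.4,2.8,-3,0,0,0,3.6,2.9,-3.1,0,0,0]}}

```text
time_s: 14.55
ee_pos: [0.4402, 0.2369, 0.1012]
tool_rot: [-1.28, -2.188, -1.253]
ft_force: [0.3, 0.3, -2.7]
finger_gap: 0.0138
finger_force: 50.0
```

>>> {"name": "servo_tool", "arguments": {"motion": [2.2,1.9,-2,0,0,0,7.5,6.3,-6.8,0,0,0,13.9,11.7,-12.5,0,0,0,19.2,16.1,-17.3,0,0,0,21.4,18,-19.3,0,0,0]}}

```text
time_s: 15.18
ee_pos: [0.4404, 0.2371, 0.1363]
tool_rot: [-1.279, -2.189, -1.255]
ft_force: [0.1, 0.9, -3.1]
finger_gap: 0.0135
finger_force: 50.0
```

Run:
```python
from path import *
o,y=where(); print(o,y,bot.observe()["ft_force"],bot.observe()["finger_gap"])
for n in("scene","side"):
    c=bot.capture(n); c={k:np.array(v) for k,v in c.items()}; np.savez(n+"4",**c)
    w=np.array([onz(c,q,o[2]+.0055)[:2]*1000 for q in redquad(c)[:,0]]).astype(np.float32); print(cv2.minAreaRect(w))
im=cv2.resize(c["pixels"][150:270,150:330],(600,400),interpolation=2);cv2.imwrite("pics/s4.png",im)
```

```text
[0.5399 0.2611 0.0611] [14.8116 -0.0493 -0.0446] [ 0.1166  0.8957 -3.0786] 0.013513161353855645
((540.0455322265625, 260.7248229980469), (90.92547607421875, 143.4043731689453), 14.47010612487793)
((542.6468505859375, 260.83160400390625), (92.1511459350586, 141.26663208007812), 14.224853515625)
```

View pics/s4.png

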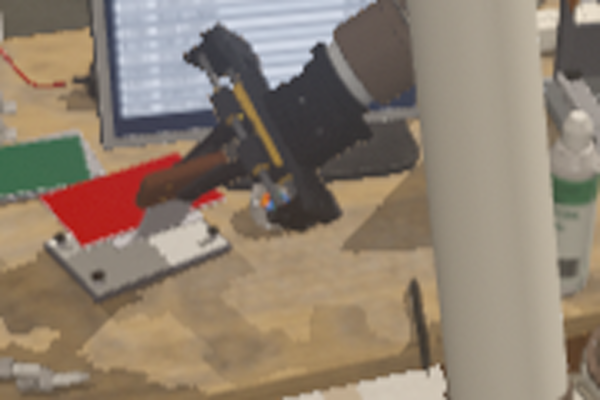

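The picture shows the plate lifted clear of the stand's pins, lying flat on the blade. I'll use the last view for a composite of the lamp.

Run:
```python
from path import *
im=np.zeros((600,800,3),np.uint8)
r=lambda a,f:cv2.resize(a,None,fx=f,fy=f,interpolation=cv2.INTER_CUBIC)
im[:600,:520]=r(load("w1")["pixels"][10:160,50:180],4)
im[:275,520:800]=r(load("scene")["pixels"][130:185,290:346],5)
im[280:600,520:800]=r(load("side2")["pixels"][160:224,320:376],5)
cv2.imwrite("pics/lamp.png",im)
```

```text
(no output)
```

View pics/lamp.png

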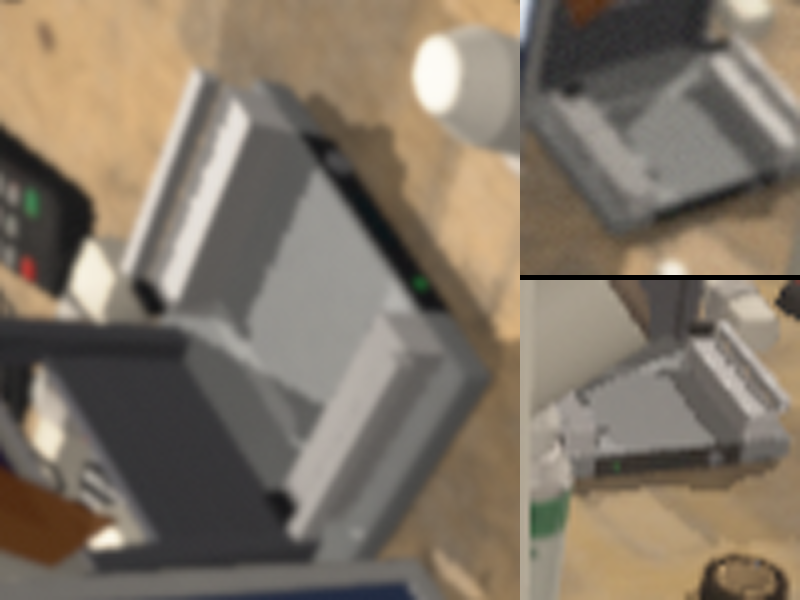

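The composite shows the lamp's two rails. In the left panel the right rail's inner edge runs from (252,118) to (175,315), the left rail's from (388,310) to (290,490), and the front panel from (310,135) to (440,305). I'll cast these onto the rail height.

Run:
```python
from path import *
c=load("w1");s=load("scene")
W=lambda u,v,z:onz(c,(50+(u-1.5)/4,10+(v-1.5)/4),z); S=lambda u,v,z:onz(s,(290+(u-522)/5,130+(v-2)/5),z)
T=load("side2"); D=lambda u,v,z:onz(T,(320+(u-522)/5,160+(v-282)/5),z)
for n,p in[("Rrail in front",W(252,118,.046)),("Rrail in back",W(175,315,.046)),("Lrail in front",W(388,310,.046)),("Lrail in back",W(290,490,.046)),
 ("Rguide top front",W(195,70,.056)),("Rguide top back",W(125,275,.056)),
 ("front top, left of panel",W(418,302,.024)),("front top right",W(303,140,.024)),("base L corner",W(480,365,.024)),("base R?",W(265,82,.024)),("base L side back",W(365,555,.024)),
 ("S base L corner",S(617,222,.024)),("S base R corner",S(795,160,.024)),("S L side back",S(527,100,.024)),
 ("S Lrail in front",S(658,178,.046)),("S Lrail back in",S(600,90,.046)),("side panel L",D(590,458,.024)),("side panel R",D(745,448,.024))]: print(n,p)
```

```text
Rrail in front [ 0.5195 -0.3701  0.046 ]
Rrail in back [ 0.6369 -0.3842  0.046 ]
Lrail in front [ 0.5334 -0.253   0.046 ]
Lrail in back [ 0.6517 -0.2691  0.046 ]
Rguide top front [ 0.5184 -0.4008  0.056 ]
Rguide top back [ 0.6361 -0.4139  0.056 ]
front top, left of panel [ 0.5339 -0.2617  0.024 ]
front top right [ 0.5214 -0.3636  0.024 ]
base L corner [ 0.5315 -0.2149  0.024 ]
base R? [ 0.5154 -0.3995  0.024 ]
base L side back [ 0.6628 -0.2307  0.024 ]
S base L corner [ 0.5408 -0.2236  0.024 ]
S base R corner [ 0.5201 -0.3871  0.024 ]
S L side back [ 0.69   -0.2459  0.024 ]
S Lrail in front [ 0.5461 -0.2648  0.046 ]
S Lrail back in [ 0.6502 -0.2877  0.046 ]
side panel L [ 0.5349 -0.2558  0.024 ]
side panel R [ 0.5131 -0.369   0.024 ]
```

```bash
cat >> path.py <<'E'
LC=np.array([.5855,-.319,0]); LY=-7.2; LR=Ro.from_euler('z',LY,degrees=True).as_matrix()
E
python3 - <<'E'
from path import *
for nm,uv in(("side2",(290+252/4,110+41/4)),("side2",(290+205/4,110+43/4)),("side2",(290+300/4,110+37/4))):
    o,d=ray(load(nm),uv); o=LR.T@(o-LC); d=LR.T@d
    for y in(0,.045,-.045):
        t=(y-o[1])/d[1]; p=o+d*t; r=p[[0,2]]-[.094,.136]; print(y,p,"r",np.hypot(*r),"ang",np.arctan2(r[1],-r[0]))
o,y=where(); print(o,y)
pre=LC+LR@[-.14,0,.07]; mid=np.array([.43,-.02,.075])
L=lin(o,14.8,mid,4,25)+lin(mid,4,pre,LY,25); q=check(L)
h=[tool(pre+(mid-pre)*0,LY)]; 
L2=lin(pre,LY,LC+LR@[-.002,0,.0635],LY,15)+lin(LC+LR@[-.002,0,.0635],LY,LC+LR@[-.002,0,.034],LY,8); check(L2,q)
E
```

```text
0 [-0.0153  0.      0.2883] r 0.1874915553997181 ang 0.9482667987701412
0.045 [-0.1121  0.045   0.3305] r 0.28338256764338976 ang 0.7566837993097553
-0.045 [ 0.0814 -0.045   0.2461] r 0.11081088026639502 ang 1.456865444530272
0 [0.0817 0.     0.2471] r 0.11181573694246169 ang 1.4608445310032643
0.045 [-0.0222  0.045   0.2924] r 0.19487020103364558 ang 0.9318552639794695
-0.045 [ 0.1857 -0.045   0.2019] r 0.11287252342668347 ang 2.518645679530546
0 [-0.1019  0.      0.3267] r 0.2734080265981174 ang 0.7719690999479325
0.045 [-0.1922  0.045   0.3661] r 0.3672207322504377 ang 0.6771403456410047
-0.045 [-0.0116 -0.045   0.2873] r 0.18455036923876372 ang 0.9615107956394978
[0.5398 0.2611 0.0607] [14.8077 -0.0242 -0.0441]
ikerr 3.9303934005719806e-08 vel/lim [0.12 0.04 0.06 0.04 0.05 0.03] min [-0.98  0.21 -0.54 -1.24 -1.51 -1.92] max [ 0.11  0.47 -0.15 -0.86 -0.99 -1.68]
ikerr 6.391208291928417e-07 vel/lim [0.04 0.03 0.05 0.02 0.02 0.04] min [-0.98  0.47 -0.15 -0.93 -1.51 -1.88] max [-0.83  0.62  0.07 -0.86 -1.44 -1.72]
```

```bash
cat > plan5.py <<'E'
from path import *
o,y=where()
A=np.array([.53,.22,.21]);B=np.array([.455,-.24,.21]);P=LC+LR@[-.14,0,.07]
segs=[lin(o,14.8,A,13,15),lin(A,13,B,-5,25),lin(B,-5,P,LY,15)]
q=None
for s in segs: q=check(s,q); print(np.round(s[-1][0],3))
rows(segs[0]+segs[1]+segs[2])
E
python3 plan5.py
```

```text
ikerr 8.27381460431814e-08 vel/lim [0.01 0.08 0.03 0.05 0.04 0.1 ] min [ 0.09  0.03 -0.41 -1.24 -1.14 -2.33] max [ 0.11  0.3  -0.3  -1.04 -0.99 -1.92]
[0.43  0.199 0.285]
ikerr 3.061828717168452e-07 vel/lim [0.19 0.06 0.06 0.03 0.09 0.07] min [-0.9   0.01 -0.33 -1.04 -1.67 -2.33] max [ 0.09  0.23 -0.09 -0.88 -1.14 -1.97]
[ 0.353 -0.229  0.285]
ikerr 7.18054962580505e-08 vel/lim [0.02 0.07 0.02 0.01 0.04 0.06] min [-0.98  0.23 -0.15 -0.88 -1.67 -1.97] max [-0.9   0.47 -0.09 -0.86 -1.51 -1.72]
[ 0.345 -0.287  0.145]
[1.0, 0.8, -1.5, -0.0, 0.0, 0.1, 3.8, 3.1, -5.7, -0.1, -0.0, 0.1, 8.2, 6.5, -12.2, -0.1, -0.1, 0.1, 13.9, 11.0, -20.6, -0.2, -0.1, 0.2, 20.5, 16.2, -30.4, -0.3, -0.2, 0.3]
[7.3, 5.8, -10.9, -0.1, -0.1, 0.1, 15.1, 11.9, -22.3, -0.2, -0.2, 0.2, 22.9, 18.2, -34.0, -0.3, -0.3, 0.3, 30.7, 24.3, -45.5, -0.4, -0.4, 0.4, 38.0, 30.1, -56.4, -0.5, -0.5, 0.5]
[6.6, 5.3, -9.8, -0.1, -0.1, 0.1, 12.2, 9.8, -18.2, -0.2, -0.1, 0.2, 16.5, 13.3, -24.7, -0.2, -0.2, 0.2, 19.4, 15.5, -28.9, -0.3, -0.2, 0.3, 20.4, 16.3, -30.4, -0.3, -0.2, 0.3]
[-0.9, -0.7, -1.7, -0.1, -0.0, 0.0, -3.6, -2.7, -6.5
[... 723 characters left out ...]
4, -0.3, 0.4, -17.3, -2.7, -21.7, -0.7, -0.6, 0.7, -23.1, -3.5, -29.0, -1.0, -0.8, 0.9, -26.8, -4.1, -33.5, -1.1, -0.9, 1.0, -28.0, -4.3, -35.1, -1.2, -1.0, 1.1]
[-1.6, -1.0, 0.4, -0.0, -0.0, 0.0, -6.1, -3.7, 1.7, -0.1, -0.1, 0.1, -13.1, -8.0, 3.7, -0.1, -0.1, 0.1, -22.1, -13.4, 6.2, -0.2, -0.2, 0.2, -32.6, -19.9, 9.1, -0.4, -0.3, 0.3]
[-11.7, -7.1, 3.3, -0.1, -0.1, 0.1, -24.1, -14.5, 6.8, -0.3, -0.2, 0.2, -36.7, -22.1, 10.3, -0.4, -0.3, 0.4, -49.0, -29.6, 13.8, -0.5, -0.5, 0.5, -60.8, -36.7, 17.1, -0.7, -0.6, 0.6]
[-10.6, -6.3, 3.0, -0.1, -0.1, 0.1, -19.7, -11.7, 5.6, -0.2, -0.2, 0.2, -26.7, -15.8, 7.6, -0.3, -0.2, 0.3, -31.2, -18.5, 8.8, -0.3, -0.3, 0.3, -32.8, -19.5, 9.3, -0.4, -0.3, 0.3]
```

>>> {"name": "servo_tool", "arguments": {"motion": [1,0.8,-1.5,0,0,0,3.8,3.1,-5.7,0,0,0.1,8.2,6.5,-12.2,-0.1,-0.1,0.1,13.9,11,-20.6,-0.2,-0.1,0.2,20.5,16.2,-30.4,-0.3,-0.2,0.3]}}

```text
time_s: 15.9
ee_pos: [0.4375, 0.2269, 0.1749]
tool_rot: [-1.291, -2.184, -1.256]
ft_force: [-0.3, -0.1, -2.9]
finger_gap: 0.0139
finger_force: 50.0
```

>>> {"name": "servo_tool", "arguments": {"motion": [7.3,5.8,-10.9,-0.1,-0.1,0.1,15.1,11.9,-22.3,-0.2,-0.2,0.2,22.9,18.2,-34,-0.3,-0.3,0.3,30.7,24.3,-45.5,-0.4,-0.4,0.4,38,30.1,-56.4,-0.5,-0.5,0.5]}}

```text
time_s: 16.52
ee_pos: [0.4322, 0.2085, 0.2472]
tool_rot: [-1.309, -2.179, -1.261]
ft_force: [1.4, -0.4, -3.3]
finger_gap: 0.0139
finger_force: 50.0
```

>>> {"name": "servo_tool", "arguments": {"motion": [6.6,5.3,-9.8,-0.1,-0.1,0.1,12.2,9.8,-18.2,-0.2,-0.1,0.2,16.5,13.3,-24.7,-0.2,-0.2,0.2,19.4,15.5,-28.9,-0.3,-0.2,0.3,20.4,16.3,-30.4,-0.3,-0.2,0.3]}}

```text
time_s: 17.15
ee_pos: [0.4299, 0.1989, 0.2848]
tool_rot: [-1.32, -2.174, -1.264]
ft_force: [0.6, -0.6, -2.8]
finger_gap: 0.0137
finger_force: 50.0
```

>>> {"name": "servo_tool", "arguments": {"motion": [-0.9,-0.7,-1.7,-0.1,0,0,-3.6,-2.7,-6.5,-0.2,-0.2,0.2,-7.9,-5.9,-14.3,-0.5,-0.4,0.4,-13.6,-10.2,-24.6,-0.8,-0.7,0.7,-20.6,-15.5,-37.3,-1.2,-1,1.1]}}

```text
time_s: 17.77
ee_pos: [0.4213, 0.1534, 0.2846]
tool_rot: [-1.363, -2.161, -1.276]
ft_force: [-0.2, -0.4, -2.7]
finger_gap: 0.0141
finger_force: 50.0
```

>>> {"name": "servo_tool", "arguments": {"motion": [-8.5,-5.6,-14.7,-0.5,-0.4,0.4,-18.1,-11.9,-31.3,-1,-0.8,0.9,-28.6,-18.8,-49.3,-1.6,-1.3,1.4,-39.7,-26.1,-68.5,-2.2,-1.8,2,-51.5,-33.7,-88.7,-2.8,-2.4,2.5]}}

```text
time_s: 18.4
ee_pos: [0.4015, 0.0468, 0.2848]
tool_rot: [-1.461, -2.128, -1.304]
ft_force: [0.2, 0.6, -3.6]
finger_gap: 0.0137
finger_force: 50.0
```

>>> {"name": "servo_tool", "arguments": {"motion": [-13.3,-6.3,-20.7,-0.7,-0.6,0.6,-27,-12.7,-41.8,-1.3,-1.1,1.2,-40.7,-19.1,-63,-2,-1.7,1.8,-54.4,-25.4,-84.1,-2.7,-2.3,2.4,-67.8,-31.6,-104.7,-3.4,-2.8,3]}}

```text
time_s: 19.02
ee_pos: [0.3787, -0.0801, 0.2849]
tool_rot: [-1.578, -2.083, -1.337]
ft_force: [0.9, -0.2, -3.5]
finger_gap: 0.0133
finger_force: 50.0
```

>>> {"name": "servo_tool", "arguments": {"motion": [-14.2,-4.1,-19.6,-0.6,-0.5,0.6,-27.8,-7.9,-38.2,-1.3,-1.1,1.1,-40.5,-11.5,-55.7,-1.8,-1.5,1.6,-52.1,-14.7,-71.7,-2.3,-2,2.1,-62.5,-17.6,-85.9,-2.8,-2.4,2.5]}}

```text
time_s: 19.65
ee_pos: [0.3604, -0.1858, 0.2849]
tool_rot: [-1.674, -2.042, -1.361]
ft_force: [0.3, 0.2, -3.6]
finger_gap: 0.014
finger_force: 50.0
```

>>> {"name": "servo_tool", "arguments": {"motion": [-9.5,-1.5,-12,-0.4,-0.3,0.4,-17.3,-2.7,-21.7,-0.7,-0.6,0.7,-23.1,-3.5,-29,-1,-0.8,0.9,-26.8,-4.1,-33.5,-1.1,-0.9,1,-28,-4.3,-35.1,-1.2,-1,1.1]}}

```text
time_s: 20.27
ee_pos: [0.3532, -0.2291, 0.2848]
tool_rot: [-1.714, -2.023, -1.371]
ft_force: [0.3, 0.1, -3.8]
finger_gap: 0.0135
finger_force: 50.0
```

```bash
cat > red.py <<'E'
from path import *
import sys
o,y=where(); print(o,y,bot.observe()["ft_force"],bot.observe()["finger_gap"],bot.observe()["time_s"])
h=float(sys.argv[1]) if len(sys.argv)>1 else o[2]+.0055
for n in("scene","side"):
    c=bot.capture(n); c={k:np.array(v) for k,v in c.items()}; np.savez(n+"_now",**c)
    p=c["pixels"].astype(int); m=((p[...,2]>90)&(p[...,1]<70)&(p[...,0]<80)&(p[...,2]>2*p[...,1])).astype(np.uint8)
    for k in sorted(cv2.findContours(m,0,1)[0],key=cv2.contourArea)[-2:]:
        if cv2.contourArea(k)>40:
            w=np.array([onz(c,q,h)[:2]*1000 for q in k[:,0]]).astype(np.float32); r=cv2.minAreaRect(w); C=np.r_[np.array(r[0])/1000,0]; print(n,cv2.contourArea(k),np.round(r[0],1),np.round(r[1],1),round(r[2],1),"in spat",(Ro.from_euler('z',-y[0],degrees=True).as_matrix()@(C-[o[0],o[1],0])*1000).round(1),"in lamp",(LR.T@(C-LC)*1000).round(1))
            a=(LR.T@(np.c_[w/1000,0*w[:,0]]-LC).T).T*1000; print("   lamp extent",a.min(0)[:2].round(1),a.max(0)[:2].round(1))
E
python3 red.py
```

```text
[ 0.4547 -0.2403  0.2095] [-5.0685  0.0771 -0.0318] [ 0.3235  0.0716 -3.7596] 0.013489253595018753 20.275
scene 225.5 [883.  645.3] [ 49.6 128.5] 89.9 in spat [348.4 920.    0. ] in lamp [174.3 994.    0. ]
   lamp extent [112.6 965.3] [ 238.4 1024.3]
scene 650.0 [ 459.3 -238.5] [144.1  98. ] 84.6 in spat [4.4 2.2 0. ] in lamp [-135.3   64.     0. ]
   lamp extent [-185.8   -7.4] [-86.  136.6]
side 102.5 [ 453.2 -242. ] [ 32.3 109. ] 56.8 in spat [-1.4 -1.9  0. ] in lamp [-140.9   59.8    0. ]
   lamp extent [-183.3   26.9] [-92.8  98.2]
side 387.0 [944.1 655.3] [231.7  59. ] 5.8 in spat [408.3 935.3   0. ] in lamp [ 233.6 1011.6    0. ]
   lamp extent [124.3 965. ] [ 345.8 1058.3]
```

>>> {"name": "servo_tool", "arguments": {"motion": [-1.6,-1,0.4,0,0,0,-6.1,-3.7,1.7,-0.1,-0.1,0.1,-13.1,-8,3.7,-0.1,-0.1,0.1,-22.1,-13.4,6.2,-0.2,-0.2,0.2,-32.6,-19.9,9.1,-0.4,-0.3,0.3]}}

```text
time_s: 21.0
ee_pos: [0.3509, -0.2442, 0.2477]
tool_rot: [-1.726, -2.017, -1.375]
ft_force: [0.6, 0.5, -2.9]
finger_gap: 0.0142
finger_force: 50.0
```

>>> {"name": "servo_tool", "arguments": {"motion": [-11.7,-7.1,3.3,-0.1,-0.1,0.1,-24.1,-14.5,6.8,-0.3,-0.2,0.2,-36.7,-22.1,10.3,-0.4,-0.3,0.4,-49,-29.6,13.8,-0.5,-0.5,0.5,-60.8,-36.7,17.1,-0.7,-0.6,0.6]}}

```text
time_s: 21.62
ee_pos: [0.347, -0.2721, 0.1802]
tool_rot: [-1.75, -2.006, -1.381]
ft_force: [0.3, 0.1, -3.7]
finger_gap: 0.0139
finger_force: 50.0
```

>>> {"name": "servo_tool", "arguments": {"motion": [-10.6,-6.3,3,-0.1,-0.1,0.1,-19.7,-11.7,5.6,-0.2,-0.2,0.2,-26.7,-15.8,7.6,-0.3,-0.2,0.3,-31.2,-18.5,8.8,-0.3,-0.3,0.3,-32.8,-19.5,9.3,-0.4,-0.3,0.3]}}

```text
time_s: 22.25
ee_pos: [0.345, -0.2867, 0.1447]
tool_rot: [-1.762, -2.001, -1.385]
ft_force: [-0.5, 1.1, -3.0]
finger_gap: 0.0139
finger_force: 50.0
```

```bash
python3 red.py
python3 - <<'E'
from path import *
o,y=where(); I=LC+LR@[-.003,-.001,.067]
L=lin(o,y[0],I,LY,15); check(L); rows(L)
E
```

```text
[ 0.4462 -0.3019  0.0696] [-7.3236 -0.0437 -0.0445] [-0.5266  1.0528 -3.0076] 0.013948880498465224 22.25
scene 237.5 [1052.8  653.2] [139.7  55.4] 1.7 in spat [ 479.9 1024.6    0. ] in lamp [ 341.8 1023.1    0. ]
   lamp extent [276.2 990.1] [ 411.1 1058. ]
scene 433.5 [ 450.6 -301.8] [142.4  91.9] 86.0 in spat [4.3 0.7 0. ] in lamp [-136.     0.2    0. ]
   lamp extent [-185.3  -68.8] [-90.7  73.2]
side 268.0 [ 457.8 -294.8] [ 71.  158.8] 38.9 in spat [10.6  8.5  0. ] in lamp [-129.8    8.     0. ]
   lamp extent [-186.2  -72.6] [-89.5  68.9]
side 387.0 [1290.5  700.8] [282.2  71.8] 5.8 in spat [ 709.6 1102.1    0. ] in lamp [ 571.7 1100.1    0. ]
   lamp extent [ 438.5 1043.4] [ 708.3 1157. ]
ikerr 1.7193094869313088e-07 vel/lim [0.04 0.03 0.06 0.02 0.01 0.04] min [-0.98  0.47 -0.15 -0.93 -1.51 -1.88] max [-0.83  0.58  0.07 -0.86 -1.48 -1.71]
[-0.7, 1.6, 0.6, 0.0, 0.0, 0.0, -2.7, 5.7, 2.4, 0.0, 0.0, 0.0, -5.9, 12.0, 5.1, 0.0, 0.0, 0.0, -9.9, 20.3, 8.7, 0.0, 0.0, 0.0, -14.6, 29.9, 12.9, 0.0, 0.1, 0.0]
[-5.2, 10.7, 4.6, 0.0, 0.0, -0.0, -10.7, 22.0, 9.5, 0.0, 0.0, -0.0, -16.3, 33.4, 14.5, 0.0, 0.0, -0.0, -21.9, 44.7, 19.4, 0.0, 0.0, -0.0, -27.1, 55.4, 24.0, 0.0, 0.0, -0.0]
[-4.7, 9.6, 4.2, 0.0, 0.0, -0.0, -8.7, 17.9, 7.7, 0.0, 0.0, -0.0, -11.9, 24.2, 10.5, 0.0, 0.0, -0.0, -13.9, 28.4, 12.3, 0.0, 0.0, -0.0, -14.6, 29.8, 12.9, 0.0, 0.0, -0.0]
```

>>> {"name": "servo_tool", "arguments": {"motion": [-0.7,1.6,0.6,0,0,0,-2.7,5.7,2.4,0,0,0,-5.9,12,5.1,0,0,0,-9.9,20.3,8.7,0,0,0,-14.6,29.9,12.9,0,0.1,0]}}

```text
time_s: 22.98
ee_pos: [0.3812, -0.2914, 0.1442]
tool_rot: [-1.76, -2.0, -1.386]
ft_force: [-0.6, 0.0, -4.0]
finger_gap: 0.014
finger_force: 50.0
```

>>> {"name": "servo_tool", "arguments": {"motion": [-5.2,10.7,4.6,0,0,0,-10.7,22,9.5,0,0,0,-16.3,33.4,14.5,0,0,0,-21.9,44.7,19.4,0,0,0,-27.1,55.4,24,0,0,0]}}

```text
time_s: 23.6
ee_pos: [0.4468, -0.3, 0.1429]
tool_rot: [-1.76, -2.0, -1.385]
ft_force: [-0.1, 0.5, -2.8]
finger_gap: 0.0134
finger_force: 50.0
```

>>> {"name": "servo_tool", "arguments": {"motion": [-4.7,9.6,4.2,0,0,0,-8.7,17.9,7.7,0,0,0,-11.9,24.2,10.5,0,0,0,-13.9,28.4,12.3,0,0,0,-14.6,29.8,12.9,0,0,0]}}

```text
time_s: 24.22
ee_pos: [0.4813, -0.3047, 0.1422]
tool_rot: [-1.76, -2.0, -1.385]
ft_force: [0.0, 0.2, -2.6]
finger_gap: 0.0139
finger_force: 50.0
```

```bash
python3 red.py
python3 - <<'E'
from path import *
# refine lamp pose: rail/guide edges near plate from scene: print pixel positions of expected lamp points
c=load("scene_now"); s=load("side_now")
r=lambda a,f:cv2.resize(a,None,fx=f,fy=f,interpolation=cv2.INTER_CUBIC)
for nm,p in(("Lguide in front",[-.06,.081,.056]),("Rguide in front",[-.06,-.081,.056]),("Rguide in back",[.056,-.081,.056]),("Lguide back",[.056,.081,.056])):
    W=LC+LR@p
    print(nm,W.round(3),[cv2.projectPoints(W[None],x["rvec"],x["tvec"],x["intrinsics"],None)[0].ravel().round(1) for x in(c,s)])
o,y=where(); I=np.array(o); 
L=lin(o,LY,[I[0],I[1],.050],LY,5);check(L);rows(L)
E
```

```text
[ 0.5825 -0.3196  0.067 ] [-7.2611 -0.0229  0.048 ] [ 0.0202  0.2434 -2.6056] 0.013901832954771175 24.225
scene 238.5 [1056.1  654.2] [ 56.8 138.9] 89.9 in spat [ 346.7 1025.9    0. ] in lamp [ 344.9 1024.5    0. ]
   lamp extent [279.1 990.6] [ 414.3 1058.6]
scene 253.5 [ 580.3 -346.5] [ 88.1 104.5] 71.9 in spat [  1.2 -27.    0. ] in lamp [ -1.7 -28.    0. ]
   lamp extent [-47.8 -70. ] [49.8 24.9]
side 387.0 [1297.   701.6] [283.1  72.1] 5.8 in spat [ 579.7 1103.4    0. ] in lamp [ 578.  1101.8    0. ]
   lamp extent [ 444.4 1044.9] [ 715.  1158.9]
Lguide in front [ 0.536 -0.231  0.056] [array([312.2, 168.2]), array([328.1, 188.4])]
Rguide in front [ 0.516 -0.392  0.056] [array([347.7, 156. ]), array([371. , 184.2])]
Rguide in back [ 0.631 -0.406  0.056] [array([331.7, 138.2]), array([358.3, 169. ])]
Lguide back [ 0.651 -0.246  0.056] [array([297.3, 149.4]), array([317.6, 172.7])]
ikerr 4.4511017589191753e-08 vel/lim [0.   0.02 0.01 0.   0.01 0.02] min [-0.83  0.58  0.06 -0.93 -1.48 -1.88] max [-0.83  0.6   0.07 -0.93 -1.46 -1.86]
[-1.1, -0.9, 0.9, 0.1, -0.0, -0.0, -3.8, -3.1, 3.3, 0.1, -0.0, -0.0, -7.0, -5.8, 6.2, 0.1, -0.0, -0.0, -9.6, -8.0, 8.6, 0.1, -0.0, -0.0, -10.8, -9.0, 9.6, 0.1, -0.0, -0.0]
```

>>> {"name": "servo_tool", "arguments": {"motion": [-1.1,-0.9,0.9,0,0,0,-3.8,-3.1,3.3,0,0,0,-7,-5.8,6.2,0,0,0,-10.8,-9,9.6,0,0,0,-13.3,-11,11.8,0,0,0]}}

```text
time_s: 24.95
ee_pos: [0.4811, -0.3047, 0.1206]
tool_rot: [-1.76, -1.999, -1.385]
ft_force: [0.2, 1.3, -3.6]
finger_gap: 0.014
finger_force: 50.0
```

```bash
python3 red.py | grep -v "extent \[[0-9]"
python3 - <<'E'
from path import *
print([bot.observe()["ft_force"][2].round(2) for _ in range(3)])
o,y=where(); L=lin(o,LY,[o[0],o[1],.0345],LY,5);rows(L)
I=np.array([o[0],o[1],.0345]); L=lin(I,LY,I+LR@[-.15,0,0],LY,15); check(L); rows(L)
E
```

```text
[ 0.5823 -0.3197  0.0454] [-7.2752  0.0068  0.0741] [ 0.2335  1.2806 -3.6192] 0.013967768956387005 24.95
scene 209.0 [1079.3  655.7] [ 57.7 146.5] 89.7 in spat [ 369.4 1030.4    0. ] in lamp [ 367.7 1028.9    0. ]
scene 426.5 [ 584.  -320.5] [141.8  95.7] 83.1 in spat [ 1.8 -0.7  0. ] in lamp [-1.3 -1.7  0. ]
   lamp extent [-49.1 -72.7] [46.7 69.2]
side 388.0 [1350.5  708.6] [290.9  74.1] 5.8 in spat [ 631.8 1117.3    0. ] in lamp [ 630.2 1115.4    0. ]
   lamp extent [ 492.9 1057. ] [ 771.  1174.1]
[np.float64(-2.38), np.float64(-2.38), np.float64(-2.38)]
[-0.7, -0.7, 0.6, 0.1, -0.0, -0.1, -2.4, -2.1, 2.2, 0.1, -0.0, -0.1, -4.5, -3.8, 4.0, 0.1, -0.0, -0.1, -6.2, -5.2, 5.5, 0.1, -0.0, -0.1, -6.9, -5.8, 6.1, 0.1, -0.0, -0.1]
ikerr 1.696815492865755e-08 vel/lim [0.05 0.04 0.06 0.02 0.03 0.05] min [-1.    0.52 -0.18 -0.93 -1.46 -1.85] max [-0.83  0.62  0.05 -0.85 -1.44 -1.64]
[-6.1, -7.4, 5.5, 0.1, -0.0, -0.1, -4.0, -12.0, 3.6, 0.1, -0.0, -0.1, -0.7, -19.0, 0.6, 0.1, -0.0, -0.1, 3.5, -28.1, -3.2, 0.1, -0.0, -0.1, 8.4, -38.8, -7.7, 0.1, -0.0, -0.1]
[5.5, -11.8, -4.9, -0.0, 0.0, -0.0, 11.3, -24.3, -10.2, -0.0, 0.0, -0.0, 17.2, -37.0, -15.5, -0.0, 0.0, -0.0, 23.0, -49.4, -20.7, -0.0, 0.0, -0.0, 28.4, -61.2, -25.6, -0.0, 0.0, -0.0]
[5.0, -10.7, -4.5, -0.0, 0.0, -0.0, 9.2, -19.7, -8.3, -0.0, 0.0, -0.0, 12.4, -26.8, -11.2, -0.0, 0.0, -0.0, 14.6, -31.4, -13.1, -0.0, 0.0, -0.0, 15.3, -33.0, -13.8, -0.0, 0.0, -0.0]
```

>>> {"name": "servo_tool", "arguments": {"motion": [-0.7,-0.6,0.6,0,0,0,-2.4,-2,2.2,0,0,0,-4.5,-3.8,4,0,0,0,-6.2,-5.2,5.5,0,0,0,-6.9,-5.8,6.1,0,0,0]}}

```text
time_s: 25.68
ee_pos: [0.4813, -0.3048, 0.1103]
tool_rot: [-1.76, -2.0, -1.386]
ft_force: [-0.6, -0.1, -1.8]
finger_gap: 0.0137
finger_force: 50.0
```

```bash
python3 red.py .049| grep -v "extent \[[0-9]"
python3 - <<'E'
from path import *
o,y=where(); print(bot.observe()["ft_force"])
I=np.array(o); L=lin(I,LY,I+LR@[-.16,0,0],LY,15); check(L); rows(L)
E
```

```text
[ 0.5825 -0.3198  0.0352] [-7.2696 -0.0351  0.0515] [-0.5506 -0.0955 -1.7688] 0.013705893432962343 25.675
scene 238.0 [1087.6  655.3] [ 57.3 134.7] 89.9 in spat [ 377.7 1031.2    0. ] in lamp [ 376.  1029.6    0. ]
scene 484.5 [ 584.4 -321.6] [142.1  97.2] 84.6 in spat [ 2.1 -1.5  0. ] in lamp [-0.7 -2.7  0. ]
   lamp extent [-49.2 -74.1] [48.4 68.7]
side 387.0 [1355.2  709.3] [291.6  74.2] 5.8 in spat [ 636.3 1118.6    0. ] in lamp [ 634.8 1116.6    0. ]
   lamp extent [ 497.2 1058.1] [ 775.9 1175.4]
[ 0.1557 -0.2772 -2.5604]
ikerr 4.114198232429296e-08 vel/lim [0.05 0.03 0.06 0.02 0.01 0.05] min [-1.01  0.52 -0.2  -0.93 -1.46 -1.83] max [-0.83  0.62  0.05 -0.85 -1.44 -1.63]
[0.8, -1.7, -0.8, 0.1, -0.0, -0.0, 3.0, -6.5, -2.8, 0.1, -0.0, -0.0, 6.5, -14.0, -6.0, 0.1, -0.0, -0.0, 11.0, -23.7, -10.0, 0.1, -0.0, -0.0, 16.3, -35.1, -14.8, 0.1, -0.0, -0.0]
[5.8, -12.6, -5.3, -0.0, 0.0, -0.0, 12.0, -25.9, -10.8, -0.0, 0.0, -0.0, 18.3, -39.4, -16.5, -0.0, 0.0, -0.0, 24.5, -52.7, -22.1, -0.0, 0.0, -0.0, 30.3, -65.3, -27.3, -0.0, 0.0, -0.0]
[5.3, -11.4, -4.8, -0.0, 0.0, -0.0, 9.8, -21.1, -8.8, -0.0, 0.0, -0.0, 13.3, -28.6, -12.0, -0.0, 0.0, -0.0, 15.5, -33.4, -14.0, -0.0, 0.0, -0.0, 16.3, -35.2, -14.7, -0.0, 0.0, -0.0]
```

>>> {"name": "servo_tool", "arguments": {"motion": [0.8,-1.7,-0.8,0,0,0,3,-6.5,-2.8,0,0,0,6.5,-14,-6,0,0,0,11,-23.7,-10,0,0,0,16.3,-35.1,-14.8,0,0,0]}}

```text
time_s: 26.4
ee_pos: [0.4391, -0.2996, 0.1105]
tool_rot: [-1.76, -2.0, -1.385]
ft_force: [0.3, -0.1, -1.4]
finger_gap: 0.0137
finger_force: 50.0
```

>>> {"name": "servo_tool", "arguments": {"motion": [5.8,-12.6,-5.3,0,0,0,12,-25.9,-10.8,0,0,0,18.3,-39.4,-16.5,0,0,0,24.5,-52.7,-22.1,0,0,0,30.3,-65.3,-27.3,0,0,0]}}

```text
time_s: 27.02
ee_pos: [0.3627, -0.2899, 0.1105]
tool_rot: [-1.76, -2.0, -1.386]
ft_force: [-1.0, -0.5, -1.5]
finger_gap: 0.0137
finger_force: 50.0
```

>>> {"name": "servo_tool", "arguments": {"motion": [5.3,-11.4,-4.8,0,0,0,9.8,-21.1,-8.8,0,0,0,13.3,-28.6,-12,0,0,0,15.5,-33.4,-14,0,0,0,16.3,-35.2,-14.7,0,0,0]}}

```text
time_s: 27.65
ee_pos: [0.3225, -0.2848, 0.1104]
tool_rot: [-1.761, -2.0, -1.386]
ft_force: [-0.5, 0.1, -1.3]
finger_gap: 0.0137
finger_force: 50.0
```

```bash
python3 red.py .049| grep -v "extent \[[0-9]"
python3 - <<'E'
from path import *
o,y=where()
# lay-down candidates
for nm,D,Y in(("A",np.array([.50,-.06,0]),-20),("B",np.array([.50,-.06,0]),0),("C",np.array([.52,-.04,0]),-5)):
    up=np.array([o[0],o[1],.13]); hi=np.array([D[0],D[1],.16])
    Ls=[lin(o,y[0],up,y[0],5),lin(up,y[0],hi,Y,15),lin(hi,Y,D+[0,0,.0],Y,10)]
    q=None
    print(nm)
    for L in Ls: q=check(L,q)
    pe,Re=tool(D,Y); hd=Ro.from_euler('z',Y,degrees=True).as_matrix()@np.array([-.53,0,.848])
    check([(pe+hd*s,Re) for s in(.03,.06,.1)],q); check([(pe-Re[:,2]*s,Re) for s in(.03,.06,.1)],q)
E
```

```text
[ 0.4237 -0.2998  0.0352] [-7.2821 -0.0416  0.0352] [-0.5398  0.1059 -1.267 ] 0.013667761476025234 27.65
scene 241.0 [1079.9  655.9] [ 57.9 150. ] 89.7 in spat [ 529.8 1031.2    0. ] in lamp [ 368.3 1029.2    0. ]
scene 498.5 [ 584.9 -321.3] [141.9  97.1] 82.9 in spat [162.6  -0.8   0. ] in lamp [-0.3 -2.3  0. ]
   lamp extent [-48.9 -73.3] [48.2 68.7]
side 100.0 [ 565.2 -380.7] [50.  99.1] 51.7 in spat [150.6 -62.2   0. ] in lamp [-12.4 -63.7   0. ]
   lamp extent [-45.8 -77.9] [ 38.8 -16.7]
side 386.0 [1355.2  709.3] [291.6  74.2] 5.8 in spat [ 796.1 1119.     0. ] in lamp [ 634.8 1116.6    0. ]
   lamp extent [ 497.2 1058.1] [ 775.9 1175.4]
A
ikerr 2.2489598917802102e-08 vel/lim [0.   0.12 0.05 0.01 0.11 0.12] min [-1.01  0.38 -0.2  -0.85 -1.61 -1.79] max [-1.01  0.52 -0.13 -0.84 -1.46 -1.63]
ikerr 3.998199231961016e-07 vel/lim [0.16 0.12 0.1  0.07 0.14 0.11] min [-1.01 -0.04 -0.5  -1.1  -1.61 -2.2 ] max [-0.49  0.38 -0.13 -0.84 -1.07 -1.79]
ikerr 6.781765735952466e-07 vel/lim [0.06 0.18 0.05 0.1  0.04 0.24] min [-0.61 -0.04 -0.63 -1.35 -1.07 -2.2 ] max [-0.49  0.36 -0.5  -1.1  -0
[... 1144 characters left out ...]
 0.12] min [-1.01  0.38 -0.2  -0.85 -1.61 -1.79] max [-1.01  0.52 -0.13 -0.84 -1.46 -1.63]
ikerr 1.791777087944885e-07 vel/lim [0.15 0.08 0.07 0.05 0.08 0.08] min [-1.01  0.1  -0.37 -1.03 -1.61 -2.07] max [-0.49  0.38 -0.13 -0.84 -1.28 -1.79]
ikerr 2.1518247244743576e-08 vel/lim [0.02 0.15 0.05 0.05 0.07 0.17] min [-0.54  0.1  -0.49 -1.17 -1.28 -2.07] max [-0.49  0.43 -0.37 -1.03 -1.11 -1.62]
ikerr 4.5564812851399856e-07 vel/lim [0.04 0.29 0.05 0.1  0.13 0.21] min [-0.57  0.18 -0.53 -1.17 -1.21 -1.81] max [-0.54  0.43 -0.49 -1.07 -1.11 -1.62]
ikerr 2.054655369610308e-07 vel/lim [0.18 0.1  0.07 0.14 0.18 0.09] min [-0.7   0.33 -0.49 -1.17 -1.27 -1.72] max [-0.54  0.43 -0.43 -1.02 -1.11 -1.62]
```

```bash
cat > plan6.py <<'E'
from path import *
o,y=where(); D=np.array([.46,-.195,0.0]);Y=0
up=np.array([o[0],o[1],.06]); hi=D+[0,0,.05]
L=lin(o,y[0],up,y[0],3)+lin(up,y[0],hi,Y,7)+lin(hi,Y,D+[0,0,.004],Y,5)
q=check(L); rows(L)
pe,Re=tool(D,Y); hd=Ro.from_euler('z',Y,degrees=True).as_matrix()@np.array([-.53,0,.848])
check([(pe+hd*s,Re) for s in(.03,.06,.1,.14)],q)
E
python3 plan6.py
```

```text
ikerr 6.582449317808276e-09 vel/lim [0.11 0.07 0.05 0.02 0.05 0.06] min [-1.01  0.44 -0.3  -0.89 -1.5  -1.67] max [-0.83  0.53 -0.18 -0.84 -1.36 -1.57]
[4.1, 3.5, -3.6, 0.0, -0.0, 0.0, 11.6, 9.8, -10.4, 0.0, -0.0, 0.0, 15.7, 13.2, -14.0, 0.0, -0.0, 0.0, 18.4, 14.0, -9.4, 0.3, 0.2, -0.2, 25.4, 16.0, 2.7, 1.0, 0.7, -0.8]
[9.2, 3.1, 16.6, 0.9, 0.8, -0.8, 19.3, 6.6, 34.8, 1.9, 1.6, -1.7, 28.5, 9.9, 51.5, 2.8, 2.3, -2.5, 35.2, 12.3, 63.7, 3.4, 2.9, -3.1, 37.8, 13.2, 68.4, 3.7, 3.1, -3.3]
[-3.0, -2.5, 2.7, 0.0, -0.0, 0.0, -10.2, -8.6, 9.2, 0.0, -0.0, 0.0, -18.8, -15.8, 16.9, 0.0, -0.0, 0.0, -26.0, -21.8, 23.4, 0.0, -0.0, 0.0, -29.0, -24.4, 26.1, 0.0, -0.0, 0.0]
ikerr 4.631533516465191e-07 vel/lim [0.09 0.2  0.03 0.06 0.18 0.09] min [-0.93  0.29 -0.32 -0.89 -1.57 -1.69] max [-0.83  0.53 -0.3  -0.81 -1.36 -1.57]
```

>>> {"name": "servo_tool", "arguments": {"motion": [4.1,3.5,-3.6,0,0,0,11.6,9.8,-10.4,0,0,0,15.7,13.2,-14,0,0,0,18.4,14,-9.4,0.3,0.2,-0.2,25.4,16,2.7,1,0.7,-0.8]}}

```text
time_s: 28.38
ee_pos: [0.3296, -0.266, 0.1332]
tool_rot: [-1.73, -2.016, -1.375]
ft_force: [-0.1, -0.3, -1.4]
finger_gap: 0.0139
finger_force: 50.0
```

>>> {"name": "servo_tool", "arguments": {"motion": [9.2,3.1,16.6,0.9,0.8,-0.8,19.3,6.6,34.8,1.9,1.6,-1.7,28.5,9.9,51.5,2.8,2.3,-2.5,35.2,12.3,63.7,3.4,2.9,-3.1,37.8,13.2,68.4,3.7,3.1,-3.3]}}

```text
time_s: 29.0
ee_pos: [0.3579, -0.1918, 0.1251]
tool_rot: [-1.6, -2.073, -1.342]
ft_force: [0.3, -0.3, -1.2]
finger_gap: 0.0137
finger_force: 50.0
```

>>> {"name": "servo_tool", "arguments": {"motion": [-3,-2.5,2.7,0,0,0,-10.2,-8.6,9.2,0,0,0,-18.8,-15.8,16.9,0,0,0,-26,-21.8,23.4,0,0,0,-29,-24.4,26.1,0,0,0]}}

```text
time_s: 29.62
ee_pos: [0.3572, -0.1928, 0.0781]
tool_rot: [-1.603, -2.069, -1.343]
ft_force: [0.6, 0.3, -1.7]
finger_gap: 0.0137
finger_force: 50.0
```

Run:
```python
from path import *
o,y=where(); print(o,y,bot.observe()["ft_force"])
rows(lin(o,y[0],[o[0],o[1],0.0002],0,4))
```

```text
[ 0.4593 -0.1948  0.0026] [0.0049 0.1545 0.0563] [ 0.5789  0.3227 -1.6576]
[-0.3, -0.5, 0.4, -0.1, -0.0, -0.1, -0.8, -0.9, 0.8, -0.1, -0.0, -0.1, -1.3, -1.4, 1.3, -0.1, -0.0, -0.1, -1.5, -1.6, 1.5, -0.1, -0.1, -0.1]
```

Lower the last 2.5 mm, release, then retreat up along the handle.

>>> {"name": "servo_tool", "arguments": {"motion": [-0.5,-0.5,0.4,0,0,0,-1,-1,0.9,0,0,0,-1.5,-1.4,1.4,0,0,0,-1.5,-1.4,1.4,0,0,0]}}

```text
time_s: 30.12
ee_pos: [0.3576, -0.1929, 0.077]
tool_rot: [-1.603, -2.073, -1.343]
ft_force: [0.1, 0.3, -2.3]
finger_gap: 0.0137
finger_force: 50.0
```

>>> {"name": "servo_tool", "arguments": {"motion": [0,0,0,0,0,0,0,0,0,0,0,0,0,0,0,0,0,0,0,0,0,0,0,0,0,0,0,0,0,0], "grip": 0.2}}

```text
time_s: 30.75
ee_pos: [0.3575, -0.1928, 0.0768]
tool_rot: [-1.603, -2.072, -1.343]
ft_force: [0.3, -1.2, -0.0]
finger_gap: 0.0505
finger_force: 0.0
```

```bash
cat > plan7.py <<'E'
from path import *
o,y=where(); st=bot.observe(); print(o,y,st["ft_force"],st["finger_gap"])
p,R=st["ee_pos"],Ro.from_rotvec(st["tool_rot"]).as_matrix()
hd=np.array([-.53,0,.848])
A=[(p+hd*s,R) for s in(.015,.045,.08,.11,.13)]
q=check(A)
# lip push pose: tool down, closed fingers' line (tool y) along lamp y
th=.905; lip=lambda t:LC+LR@np.array([.094-.181*np.cos(t)-.008*np.sin(t),0,.136+.181*np.sin(t)+.008*np.cos(t)])
for yaw in(90,-90,0,180,45,-45,135,-135):
    Rz=Ro.from_euler('z',LY+yaw,degrees=True).as_matrix()@np.diag([1.,-1,-1])
    t=ik(lip(th)+[0,0,.04],Rz,q)[0]; print(yaw,t[0].round(1),t[2],ik(lip(0),Rz,t[2])[0][2])
print(lip(th),lip(0)); rows(A)
E
python3 plan7.py
```

```text
[ 0.4597 -0.1949  0.0015] [ 0.0331  0.062  -0.0321] [ 0.2655 -1.2404 -0.0449] 0.050523821884458246
ikerr 1.0981307946582982e-07 vel/lim [0.07 0.18 0.02 0.05 0.13 0.08] min [-0.92  0.3  -0.32 -0.89 -1.55 -1.68] max [-0.83  0.53 -0.3  -0.82 -1.36 -1.56]
90 0.0 [-0.2619  0.3739  0.2388 -0.     -1.436  -3.0056] [-0.2771  0.3868 -0.1991 -0.     -0.9851 -2.9904]
-90 0.0 [-0.2619  0.3738  0.2386  0.     -1.4357  0.136 ] [-0.2771  0.3867 -0.1993  0.     -0.9848  0.1512]
0 92.0 [-0.6937  0.1872 -0.1905 -0.9456 -0.724  -3.1   ] [-0.6441  0.3187 -0.4135 -1.0411 -0.4292 -3.1   ]
180 0.0 [-0.2619  0.3738  0.2387  0.0001 -1.4358 -1.4348] [-0.277   0.3868 -0.1993  0.0001 -0.9849 -1.4197]
45 45.6 [-0.4705  0.3481  0.2342 -0.2858 -1.3606 -3.1   ] [-0.4961  0.3869 -0.1469 -0.3624 -0.9593 -3.1   ]
-45 96.0 [-0.7676  0.1361 -0.6802 -3.16   -0.16   -1.6949] [-0.8392  0.3056 -0.8004 -3.16   -0.16   -1.6238]
135 0.0 [-0.2619  0.3739  0.2388  0.0001 -1.4359 -2.2202] [-0.2771  0.3868 -0.1992  0.0001 -0.9851 -2.2051]
-135 0.0 [-0.2619  0.3738  0.2386  0.0001 -1.4357 -0.6494] [-0.277   0.3867 -0.1993  0.0001 -0.9848 -0.6343]
[ 0.5616 -0.316   0.2833] [ 0.4992 -0.3081  0.144 ]
[11.1, -0.0, -10.0, 0.0, 0.0, 0.0, 33.4, -0.0, -30.1, 0.0, 0.0, 0.0, 59.4, -0.1, -53.5, 0.0, 0.0, 0.0, 81.7, -0.1, -73.6, 0.0, 0.0, 0.0, 96.6, -0.1, -87.0, 0.0, 0.0, 0.0]
```

>>> {"name": "servo_tool", "arguments": {"motion": [11,0,-10,0,0,0,33.4,0,-30.1,0,0,0,59.4,0,-53.5,0,0,0,81.7,0,-73.6,0,0,0,96.6,0,-87,0,0,0]}}

```text
time_s: 31.38
ee_pos: [0.2878, -0.1929, 0.1887]
tool_rot: [-1.603, -2.074, -1.343]
ft_force: [-0.1, 0.2, -0.3]
finger_gap: 0.0526
finger_force: 0.0
```

```bash
cat > plan8.py <<'E'
from path import *
lip=lambda t,f=0.0,h=0.0:LC+LR@np.array([.094-(.181-f)*np.cos(t)-(.008+h)*np.sin(t),0,.136+(.181-f)*np.sin(t)+(.008+h)*np.cos(t)])
RP=LR@np.diag([-1.,1,-1])
E
python3 - <<'E'
from plan8 import *
q0=bot.observe()["joints"]; print(q0)
qt=ik(lip(.905)+[0,0,.06],RP,[-.26,.37,.24,0,-1.43,-1.43])[0]; print(qt)
N=15; P=[]
for i in range(1,N+1):
    s=i/N; s=s*s*(3-2*s); q=q0+(qt[2]-q0)*s; q[1]-=.15*np.sin(np.pi*s); P.append(FK(q))
print(np.array([np.r_[p,(LR.T@(p-LC))[0],R[2,2]] for p,R in P])[::2]); 
print(max(np.degrees(np.linalg.norm(Ro.from_matrix(a[1].T@b[1]).as_rotvec())) for a,b in zip(P,P[1:])))
rows(P)
# spatula check: blade lies flat?
c=bot.capture("scene"); c={k:np.array(v) for k,v in c.items()}; np.savez("scene8",**c); s=bot.capture("side"); np.savez("side8",**{k:np.array(v) for k,v in s.items()})
E
```

```text
[-0.9259  0.2968 -0.315  -0.8172 -1.5548 -1.683 ]
(np.float64(5.797911271751582e-07), np.float64(1.1469817279714483e-07), array([-0.2619,  0.3697,  0.2802,  0.0001, -1.4815, -1.4348]))
[[ 0.2888 -0.1951  0.1903 -0.3099 -0.5807]
 [ 0.2972 -0.2116  0.2055 -0.2995 -0.6606]
 [ 0.3185 -0.2401  0.2381 -0.2748 -0.7796]
 [ 0.3574 -0.2725  0.281  -0.2322 -0.8873]
 [ 0.4151 -0.3     0.3165 -0.1715 -0.9565]
 [ 0.4826 -0.3151  0.3347 -0.1026 -0.9895]
 [ 0.5389 -0.3174  0.3413 -0.0464 -0.9992]
 [ 0.5616 -0.316   0.3433 -0.0241 -1.    ]]
8.72395327824453
[-0.9, 1.6, -2.2, 0.8, -0.4, -1.0, -2.9, 7.0, -9.1, 3.1, -1.4, -3.8, -5.7, 16.8, -20.2, 6.6, -3.0, -8.1, -9.0, 31.7, -35.0, 10.9, -5.0, -13.6, -12.7, 52.1, -52.3, 15.8, -7.3, -19.9]
[-14.4, 16.6, -22.8, 5.2, -2.3, -6.6, -31.6, 37.1, -45.0, 10.5, -4.4, -13.2, -51.8, 60.8, -63.9, 15.8, -6.1, -19.4, -74.6, 86.5, -77.6, 20.9, -7.2, -25.2, -98.6, 113.2, -85.2, 25.7, -7.8, -30.3]
[-33.3, 8.7, -6.4, 4.1, -0.2, -4.8, -62.9, 18.9, -9.4, 7.5, -0.2, -8.8, -86.3, 28.7, -10.6, 10.1, -0.2, -11.9, -101.4, 36.0, -11.0, 11.8, -0.2, -13.9, -106.8, 38.8, -11.1, 12.4, -0.3, -14.6]
```

>>> {"name": "servo_tool", "arguments": {"motion": [-0.9,1.6,-2.2,0.8,-0.4,-1,-2.9,7,-9.1,3.1,-1.4,-3.8,-5.7,16.8,-20.2,6.6,-3,-8.1,-9,31.7,-35,10.9,-5,-13.6,-12.7,52.1,-52.3,15.8,-7.3,-19.9]}}

```text
time_s: 32.1
ee_pos: [0.3204, -0.2408, 0.2365]
tool_rot: [-1.281, -2.577, -0.998]
ft_force: [-0.4, -0.3, -1.1]
finger_gap: 0.0522
finger_force: 0.0
```

>>> {"name": "servo_tool", "arguments": {"motion": [-14.4,16.6,-22.8,5.2,-2.3,-6.6,-31.6,37.1,-45,10.5,-4.4,-13.2,-51.8,60.8,-63.9,15.8,-6.1,-19.4,-74.6,86.5,-77.6,20.9,-7.2,-25.2,-98.6,113.2,-85.2,25.7,-7.8,-30.3], "grip": -1}}

```text
time_s: 32.72
ee_pos: [0.4521, -0.3096, 0.3271]
tool_rot: [0.583, 3.059, 0.331]
ft_force: [0.5, -1.2, -0.1]
finger_gap: 0.0104
finger_force: 0.0
```

>>> {"name": "servo_tool", "arguments": {"motion": [-33.3,8.7,-6.4,4.1,-0.2,-4.8,-62.9,18.9,-9.4,7.5,-0.2,-8.8,-86.3,28.7,-10.6,10.1,-0.2,-11.9,-101.4,36,-11,11.8,-0.2,-13.9,-106.8,38.8,-11.1,12.4,-0.3,-14.6]}}

```text
time_s: 33.35
ee_pos: [0.5639, -0.3154, 0.3405]
tool_rot: [-0.195, -3.134, 0.0]
ft_force: [-0.5, -1.0, 0.4]
finger_gap: 0.0004
finger_force: 0.0
```

Run:
```python
from plan8 import *
st=bot.observe(); print(st["ee_pos"],LR.T@(st["ee_pos"]-LC),st["finger_gap"],st["joints"])
# verify spatula flat: brightness blade rect in scene8
c=load("scene8"); h=cv2.cvtColor(c["pixels"],cv2.COLOR_BGR2HSV)
ex=[cv2.projectPoints(np.array([.46,-.195,0])+np.array(p),c["rvec"],c["tvec"],c["intrinsics"],None)[0].ravel() for p in([.0525,.045,.0025],[.0525,-.045,.0025],[-.06,-.045,.0025],[-.06,.045,.0025])]; ex=np.array(ex); print(ex.round(0).tolist())
m=((h[...,1]<45)&(h[...,2]>90)).astype(np.uint8); x0,y0=ex.min(0).astype(int)-4; x1,y1=ex.max(0).astype(int)+4
g=np.zeros_like(m); g[y0:y1,x0:x1]=m[y0:y1,x0:x1]; k=max(cv2.findContours(g,0,1)[0],key=cv2.contourArea)
w=np.array([onz(c,q,.0025)[:2]*1000 for q in k[:,0]]).astype(np.float32); print("blade",cv2.minAreaRect(w))
P=[(lip(t,.004),RP) for t in np.r_[.905,np.linspace(.85,.05,14)]]
P=[(lip(.905,.004)+[0,0,.03],RP),(lip(.905,.004)+[0,0,.012],RP)]+P
check(P); rows(P)
```

```text
[ 0.5639 -0.3154  0.3405] [-0.0219  0.0009  0.3405] 0.00036470697785869925 [-0.2598  0.3743  0.2805  0.0005 -1.4786 -1.4353]
[[298.0, 190.0], [316.0, 181.0], [335.0, 199.0], [316.0, 209.0]]
blade ((447.18450927734375, -187.9822998046875), (111.44705963134766, 146.23416137695312), 73.40031433105469)
ikerr 4.186708932030294e-08 vel/lim [0.   0.03 0.16 0.   0.18 0.  ] min [-0.28  0.35 -0.18  0.   -1.48 -1.44] max [-0.26  0.39  0.28  0.   -1.01 -1.42]
[-0.3, -0.9, 30.3, -0.0, -0.1, 0.1, -0.3, -0.8, 48.3, -0.0, -0.1, 0.1, -0.3, -0.8, 60.3, -0.0, -0.1, 0.1, 6.8, -0.8, 66.2, -0.0, -0.1, 0.1, 14.5, -0.8, 73.3, -0.0, -0.1, 0.1]
[7.1, -0.0, 7.6, 0.0, 0.0, 0.0, 13.7, -0.0, 15.6, 0.0, 0.0, 0.0, 19.8, 0.0, 24.1, 0.0, 0.0, 0.0, 25.3, -0.0, 33.0, 0.0, 0.0, 0.0, 30.2, -0.0, 42.2, 0.0, 0.0, 0.0]
[4.3, 0.0, 9.6, 0.0, 0.0, 0.0, 8.0, 0.0, 19.5, 0.0, 0.0, 0.0, 11.0, -0.0, 29.6, 0.0, 0.0, 0.0, 13.4, 0.0, 40.0, 0.0, 0.0, 0.0, 15.1, 0.0, 50.6, 0.0, 0.0, 0.0]
[1.1, -0.0, 10.7, 0.0, 0.0, 0.0, 1.4, -0.0, 21.5, 0.0, 0.0, 0.0]
```

>>> {"name": "servo_tool", "arguments": {"motion": [0,-0.9,30,0,0,0,0,-0.8,48,0,0,0,0,-0.8,60,0,0,0,6.8,-0.8,66,0,0,0,14.5,-0.8,73.3,0,0,0]}}

```text
time_s: 33.98
ee_pos: [0.5479, -0.3155, 0.2684]
tool_rot: [0.199, 3.135, -0.001]
ft_force: [-1.0, 1.0, -0.1]
finger_gap: 0.0005
finger_force: 0.0
```

>>> {"name": "servo_tool", "arguments": {"motion": [7.1,0,7.6,0,0,0,13.7,0,15.6,0,0,0,19.8,0,24.1,0,0,0,25.3,0,33,0,0,0,30.2,0,42.2,0,0,0]}}

```text
time_s: 34.6
ee_pos: [0.5179, -0.3114, 0.2251]
tool_rot: [-0.199, -3.135, -0.0]
ft_force: [-0.6, 1.1, -0.0]
finger_gap: 0.0005
finger_force: 0.0
```

Run:
```python
from plan8 import *
st=bot.observe(); print(LR.T@(st["ee_pos"]-LC),st["ft_force"],lip(.448,.004)); wrist("w9")
```

```text
[-0.0681 -0.0009  0.2251] [-0.6413  1.083  -0.0209] [ 0.517  -0.3104  0.2199]
```

No contact, so the tip passed in front of the lip. I'll back off upward and come down further inward, probing for contact.

Run:
```python
from plan8 import *
T=lambda x,z:(LC+LR@np.array([x,0,z]),RP)
rows([T(-.09,.24),T(-.09,.29),T(-.08,.34),T(-.04,.345),T(0,.34),T(0,.325),T(0,.315),T(0,.305),T(0,.295),T(0,.285)])
```

```text
[20.8, 0.5, -16.3, 0.1, -0.2, -0.1, 21.0, 0.6, -66.3, 0.1, -0.2, -0.1, 11.1, 0.7, -116.3, 0.1, -0.2, -0.1, -28.8, 0.7, -121.5, 0.1, -0.2, -0.1, -68.9, 0.8, -116.6, 0.1, -0.2, -0.1]
[0.0, 0.0, 15.0, 0.0, 0.0, 0.0, 0.0, 0.0, 25.0, 0.0, 0.0, 0.0, 0.0, 0.0, 35.0, 0.0, 0.0, 0.0, 0.0, 0.0, 45.0, 0.0, 0.0, 0.0, 0.0, 0.0, 55.0, 0.0, 0.0, 0.0]
```

>>> {"name": "servo_tool", "arguments": {"motion": [21,0.5,-16,0,0,0,21,0.6,-66,0,0,0,11,0.7,-116,0,0,0,-29,0.7,-121,0,0,0,-69,0.8,-116,0,0,0]}}

```text
time_s: 35.28
ee_pos: [0.5882, -0.3197, 0.344]
tool_rot: [0.199, 3.131, -0.002]
ft_force: [-0.2, 0.3, -0.0]
finger_gap: 0.0003
finger_force: 0.0
```

>>> {"name": "servo_tool", "arguments": {"motion": [0,0,15,0,0,0,0,0,25,0,0,0,0,0,32,0,0,0]}}

```text
time_s: 35.65
ee_pos: [0.5859, -0.3194, 0.3093]
tool_rot: [-0.199, -3.134, -0.0]
ft_force: [-0.3, -0.6, 0.3]
finger_gap: 0.0005
finger_force: 0.0
```

>>> {"name": "servo_tool", "arguments": {"motion": [0,0,5,0,0,0,0,0,10,0,0,0,0,0,14,0,0,0]}}

```text
time_s: 36.02
ee_pos: [0.5867, -0.3194, 0.2958]
tool_rot: [0.199, 3.135, -0.0]
ft_force: [-0.2, 0.7, -0.9]
finger_gap: 0.0004
finger_force: 0.0
```

>>> {"name": "servo_tool", "arguments": {"motion": [0,0,5,0,0,0,0,0,10,0,0,0,0,0,14,0,0,0]}}

```text
time_s: 36.4
ee_pos: [0.583, -0.3191, 0.2885]
tool_rot: [-0.197, -3.13, 0.004]
ft_force: [-15.2, 9.9, 27.2]
finger_gap: 0.0003
finger_force: 13.3
```

Run:
```python
from plan8 import *
st=bot.observe(); print(LR.T@(st["ee_pos"]-LC),st["ft_force"])
```

```text
[-0.0025 -0.0005  0.2885] [-15.1712   9.8518  27.163 ]
```

Contact is on the lip's front face, as the force direction shows. So the hood stands near 1.0 rad and I must push from behind and above. I'll go up, over and then along the arc.

Run:
```python
from plan8 import *
T=lambda x,z:(LC+LR@np.array([x,0,z]),RP)
P=[T(-.003,.33),T(.02,.335),T(.05,.33),T(.05,.305),T(.045,.285)]
a=[(lip(t,.014,.010*np.sin(t)),RP) for t in np.r_[np.linspace(1.15,0,20)]]
print([(LR.T@(p-LC)).round(3).tolist() for p,_ in a[:4]])
L=P+a; check(L,[-.26,.37,.28,0,-1.48,-1.43]); rows(L)
```

```text
[[0.01, 0.0, 0.295], [0.002, -0.0, 0.292], [-0.006, 0.0, 0.288], [-0.014, -0.0, 0.283]]
ikerr 5.075164919865408e-07 vel/lim [0.02 0.19 0.2  0.   0.15 0.02] min [-0.27  0.36 -0.17  0.   -1.53 -1.45] max [-0.25  0.51  0.46  0.   -1.   -1.42]
[0.7, 0.3, -41.5, -0.2, -0.3, 0.0, -22.3, 0.3, -46.6, -0.2, -0.3, 0.0, -52.3, 0.3, -41.8, -0.2, -0.3, 0.0, -52.4, 0.4, -16.8, -0.2, -0.3, 0.0, -47.5, 0.5, 3.3, -0.2, -0.3, 0.0]
[34.9, 0.0, -10.4, 0.0, 0.0, 0.0, 43.3, -0.0, -6.8, 0.0, 0.0, 0.0, 51.3, 0.0, -2.6, 0.0, 0.0, 0.0, 59.0, -0.0, 2.2, 0.0, 0.0, 0.0, 66.3, -0.0, 7.6, 0.0, 0.0, 0.0]
[6.9, -0.0, 6.0, 0.0, 0.0, 0.0, 13.3, -0.0, 12.5, 0.0, 0.0, 0.0, 19.3, 0.0, 19.6, 0.0, 0.0, 0.0, 24.8, 0.0, 27.1, 0.0, 0.0, 0.0, 29.8, 0.0, 35.1, 0.0, 0.0, 0.0]
[4.5, -0.0, 8.5, 0.0, 0.0, 0.0, 8.6, -0.0, 17.3, 0.0, 0.0, 0.0, 12.1, -0.0, 26.6, 0.0, 0.0, 0.0, 15.1, -0.0, 36.2, 0.0, 0.0, 0.0, 17.6, -0.0, 46.0, 0.0, 0.0, 0.0]
[1.9, -0.0, 10.1, 0.0, 0.0, 0.0, 3.3, -0.0, 20.5, 0.0, 0.0, 0.0, 4.2, 0.0, 30.9, 0.0, 0.0, 0.0, 4.5, -0.0, 41.6, 0.0, 0.0, 0.0, 4.3, -0.0, 52.3, 0.0, 0.0, 0.0]
```

>>> {"name": "servo_tool", "arguments": {"motion": [0.7,0,-48,0,0,0,-22,0,-54,0,0,0,-52,0,-49,0,0,0,-52,0,-20,0,0,0,-48,0,-2,0,0,0]}}

```text
time_s: 37.02
ee_pos: [0.6346, -0.325, 0.281]
tool_rot: [-0.198, -3.132, -0.002]
ft_force: [0.3, -0.1, -0.6]
finger_gap: 0.0003
finger_force: 0.0
```

>>> {"name": "servo_tool", "arguments": {"motion": [12,0,0,0,0,0,24,0,0,0,0,0,34,0,0,0,0,0,42,0,0,0,0,0,48,0,1,0,0,0]}}

```text
time_s: 37.65
ee_pos: [0.5873, -0.3195, 0.2837]
tool_rot: [0.198, 3.132, -0.001]
ft_force: [1.9, 0.6, -0.4]
finger_gap: 0.0003
finger_force: 0.9
```

Run:
```python
from plan8 import *
st=bot.observe(); print(LR.T@(st["ee_pos"]-LC),st["ft_force"])
```

```text
[ 0.0019 -0.0002  0.2837] [ 1.8763  0.5699 -0.3758]
```

Run:
```python
from plan8 import *
a=[(lip(t,.016,.008*np.sin(t)),RP) for t in np.linspace(.93,0.03,15)]
print([(LR.T@(p-LC)).round(3).tolist() for p,_ in a[::7]])
check(a); rows(a)
```

```text
[[-0.016, 0.0, 0.277], [-0.058, -0.0, 0.223], [-0.071, 0.0, 0.149]]
ikerr 2.626628199369233e-08 vel/lim [0.01 0.07 0.15 0.   0.07 0.01] min [-0.27  0.36 -0.16  0.   -1.37 -1.44] max [-0.26  0.43  0.23  0.   -1.01 -1.42]
[18.1, 0.2, 6.8, -0.0, 0.2, -0.0, 25.6, 0.2, 12.9, -0.0, 0.2, -0.0, 32.6, 0.2, 19.5, -0.0, 0.2, -0.0, 39.1, 0.2, 26.8, -0.0, 0.2, -0.0, 45.1, 0.2, 34.6, -0.0, 0.2, -0.0]
[5.4, 0.0, 8.3, 0.0, 0.0, 0.0, 10.3, 0.0, 17.2, 0.0, 0.0, 0.0, 14.6, 0.0, 26.4, 0.0, 0.0, 0.0, 18.4, 0.0, 36.1, 0.0, 0.0, 0.0, 21.5, 0.0, 46.1, 0.0, 0.0, 0.0]
[2.5, 0.0, 10.3, 0.0, 0.0, 0.0, 4.5, -0.0, 20.9, 0.0, 0.0, 0.0, 5.8, 0.0, 31.7, 0.0, 0.0, 0.0, 6.5, -0.0, 42.6, 0.0, 0.0, 0.0, 6.6, 0.0, 53.7, 0.0, 0.0, 0.0]
```

>>> {"name": "servo_tool", "arguments": {"motion": [18,0,6.8,0,0.2,0,25.6,0,12.9,0,0.2,0,32.6,0,19.5,0,0.2,0,39.1,0,26.8,0,0.2,0,45.1,0,34.6,0,0.2,0]}}

```text
time_s: 38.28
ee_pos: [0.5416, -0.3135, 0.2475]
tool_rot: [-0.198, -3.131, -0.001]
ft_force: [0.3, 0.5, 1.3]
finger_gap: 0.0004
finger_force: 0.9
```

>>> {"name": "servo_tool", "arguments": {"motion": [5.4,0,8.3,0,0,0,10.3,0,17.2,0,0,0,14.6,0,26.4,0,0,0,18.4,0,36.1,0,0,0,21.5,0,46.1,0,0,0]}}

```text
time_s: 38.9
ee_pos: [0.5201, -0.311, 0.2013]
tool_rot: [-0.199, -3.131, -0.0]
ft_force: [-1.2, -0.3, 1.7]
finger_gap: 0.0003
finger_force: 1.1
```

Run:
```python
from plan8 import *
st=bot.observe(); print(LR.T@(st["ee_pos"]-LC),st["ft_force"])
```

```text
[-0.0658 -0.0003  0.2013] [-1.1553 -0.3065  1.7271]
```

>>> {"name": "servo_tool", "arguments": {"motion": [2.5,0,10.3,0,0,0,4.5,0,20.9,0,0,0,5.8,0,31.7,0,0,0,6.5,0,42.6,0,0,0,6.6,0,50,0,0,0]}}

```text
time_s: 39.52
ee_pos: [0.5136, -0.3099, 0.1511]
tool_rot: [-0.199, -3.131, -0.001]
ft_force: [-0.7, 0.4, 1.5]
finger_gap: 0.0006
finger_force: 0.7
```

>>> {"name": "servo_tool", "arguments": {"motion": [0,0,2,0,0,0,0,0,4,0,0,0,0,0,6,0,0,0]}}

```text
time_s: 39.9
ee_pos: [0.514, -0.3101, 0.1483]
tool_rot: [-0.197, -3.132, 0.001]
ft_force: [-4.1, 5.4, 14.3]
finger_gap: 0.0007
finger_force: 7.4
```

>>> {"name": "servo_tool", "arguments": {"motion": [0,0,1,0,0,0,0,0,2,0,0,0,0,0,2,0,0,0]}}

```text
time_s: 40.28
ee_pos: [0.5141, -0.3101, 0.1483]
tool_rot: [-0.197, -3.133, 0.002]
ft_force: [-5.6, 4.4, 16.1]
finger_gap: 0.0002
finger_force: 8.1
```

The hood has reached its hard stop (z 0.148 = hood top when level, with force rising). I'll retreat and check.

>>> {"name": "servo_tool", "arguments": {"motion": [0,0,-20,0,0,0,0,0,-60,0,0,0,20,0,-110,0,0,0,60,0,-150,0,0,0,110,0,-170,0,0,0]}}

```text
time_s: 40.9
ee_pos: [0.4058, -0.2965, 0.3171]
tool_rot: [0.198, 3.134, -0.002]
ft_force: [0.8, -0.3, -0.0]
finger_gap: 0.0003
finger_force: 0.0
```

>>> {"name": "servo_tool", "arguments": {"motion": [0,0,0,0,0,0,0,0,0,0,0,0]}}

```text
time_s: 41.15
ee_pos: [0.4057, -0.2962, 0.3146]
tool_rot: [-0.199, -3.133, -0.001]
ft_force: [0.6, -0.5, 0.2]
finger_gap: 0.0006
finger_force: 0.0
```

Run:
```python
from plan8 import *
print(bot.observe()["ft_force"],bot.observe()["ee_pos"])
S={};
for n in("side","scene"): S[n]={k:np.array(v) for k,v in bot.capture(n).items()}
for n in S:
    c=S[n]; b=load(n); d=np.abs(c["pixels"].astype(int)-b["pixels"]).sum(2); 
    for nm,p in(("can",[.358,-.109,.09]),("tape",[.362,-.281,.015]),("tin",[.558,.11,.015])):
        u,v=cv2.projectPoints(np.array([p]),c["rvec"],c["tvec"],c["intrinsics"],None)[0].ravel().astype(int); print(n,nm,(u,v),"median diff",np.median(d[v-8:v+9,u-8:u+9]))
# blade of spatula by low saturation, excluding can
for n in S:
    c=S[n]; h=cv2.cvtColor(c["pixels"],cv2.COLOR_BGR2HSV); m=((h[...,1]<40)&(h[...,2]>100)).astype(np.uint8)
    ex=np.array([cv2.projectPoints(np.array([.46,-.195,0])+np.array(p),c["rvec"],c["tvec"],c["intrinsics"],None)[0].ravel() for p in([.0525,.045,.0025],[.0525,-.045,.0025],[-.03,-.045,.0025],[-.03,.045,.0025])])
    g=cv2.fillConvexPoly(np.zeros_like(m),ex.astype(np.int32),1); ring=cv2.dilate(g,np.ones((9,9)))-cv2.dilate(g,np.ones((3,3)))
    print(n,"blade fill",m[g>0].mean().round(2),"ring",m[ring>0].mean().round(2), ex.round(0).tolist())
    # hood front: white fraction at level-hood top
    hp=np.array([cv2.projectPoints((LC+LR@np.array(p))[None],c["rvec"],c["tvec"],c["intrinsics"],None)[0].ravel() for p in([-.07,.08,.148],[-.07,-.08,.148],[.06,-.08,.148],[.06,.08,.148])])
    g=cv2.fillConvexPoly(np.zeros_like(m),hp.astype(np.int32),1); print("hood white",((h[...,1]<50)&(h[...,2]>130))[g>0].mean().round(2))
```

```text
[ 0.6318 -0.4647  0.1943] [ 0.4057 -0.2962  0.3146]
side can (np.int64(319), np.int64(213)) median diff 25.0
side tape (np.int64(364), np.int64(222)) median diff 3.0
side tin (np.int64(233), np.int64(211)) median diff 5.0
scene can (np.int64(317), np.int64(206)) median diff 17.0
scene tape (np.int64(350), np.int64(199)) median diff 61.0
scene tin (np.int64(232), np.int64(207)) median diff 16.0
side blade fill 0.42 ring 0.33 [[309.0, 209.0], [332.0, 204.0], [343.0, 217.0], [319.0, 222.0]]
hood white 1.0
scene blade fill 0.82 ring 0.1 [[298.0, 190.0], [316.0, 181.0], [330.0, 194.0], [311.0, 204.0]]
hood white 0.73
```

```bash
python3 -c "
from bench import bot
print(bot.job_done())"
```

```text
the job is handed in; nothing more can be done
None
```

I handed the job in at about 41 s: the plate is on the lamp's rails red side up, about 2 mm off centre by the cameras, the spatula is flat on the counter and the hood is down on its stop; the fuse tin, tape and can look unmoved, the mug was not checked, and on a missed first try at the hood the fingertips pressed the lip's front with about 33 N.

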